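# Stand up the gas bottle and secure it in its bench bracket

## Task

The small carbon dioxide bottle used for calming the queens has been left lying on the bench. Tip it up onto its foot where it lies, slide it standing along the bench, with its foot always kept down on the wood, into the grey bracket under the lamp arm, and swing the bracket's gate fully shut in front of it. Leave everything else on the bench where it is.

Things in the scene. Friction and masses are not known exactly. Their poses are not given: they have to be found in the camera images.
- bottle_center (a point): Centre of the gas bottle: plain aluminium cylinder with brass valve, 178 mm long, 0.38 to 0.72 kg, lying at the start (it can roll). x axis: from foot to valve. Point on the axis, 89 mm from the foot. Straight body 48 mm in diameter from the flat foot up to 140 mm; then a shoulder and a 24 mm valve to 178 mm. Centre of mass about 77 mm from the foot.
- bottle_foot (a point): Centre of the bottle's flat round foot (48 mm across, edge rounded by 3 mm), on the axis; x axis from foot to valve. Height 24 mm when the bottle lies, 0 when it stands; it stands safely by itself.
- seat (a point): Bench point for the foot's centre, in the bracket: a fixed grey steel U with no floor, open to the front, into which a standing bottle slides. x axis from the mouth to the back plate, y to the left cheek, z up. Cheeks 70 mm high, 66 mm apart inside, x -34 to 28 mm; front face of the back plate (118 mm high) at x 26; bench flange behind it to x 106.
- gate (a joint): Gate hinge (rad): 0 = fully shut across the mouth, 1.6 to 2.25 at the start (open, standing out to the front and left), end stop 2.3. Vertical axis; stiff, stays where it is left (0.05 N m). Shut, the gate's inner face is 33 mm in front of the seat point. At angle q the gate points from the hinge along (-sin q, -cos q) in the seat's x and y axes.
- gate_hinge (a point): Point on the gate's vertical hinge axis, 53 mm above the bench, 36 mm in front of and 41.5 mm left of the seat point.
- gate_end (a point): Point in the gate 75 mm from the hinge axis, 53 mm above the bench. The gate is a flat steel bar on edge, 5 mm thick, 40 to 66 mm above the bench, reaching 91 mm from the hinge axis; its end is a tab bent 18 mm outward, away from the bottle.
- lamp_arm (a point): Underside of the fixed work lamp's arm straight above the seat point, 262 mm above the bench. Two thin level bars, one over the other (262 to 312 mm), run nearly along the seat's y axis from the post to an elbow 0.1 m right of the seat; a hood of 65 mm radius hangs 160 mm behind and 60 mm left of the seat, 0.25 to 0.42 m up. A hand pointing straight down does not fit under the arm.
- lamp_post (a point): Foot of the lamp's upright post (18 mm thick, 0.33 m tall), centre of its round base 150 mm across, 24 mm high: 30 mm behind and 220 mm left of the seat point.
- cup_bar: Bystander: wooden bar 240 x 26 mm with nine pale yellow queen cups, 28 mm high, on the left. Origin under its centre.
- honey_jar: Bystander: amber jar, 68 mm across, 95 mm high, left. Origin under its centre.
- mister: Bystander: clear spray bottle, 64 mm across, 188 mm high, right. Origin under its centre.
- queen_cage: Bystander: flat wooden queen cage 82 x 32 x 16 mm between the bottle and the bracket, to the back. Origin under its centre.
- dish: Bystander: shallow glass dish, 90 mm across, 16 mm high, front left. Origin under its centre.

How it is judged:
On the way, in this order (a step that is already met when the one before it is completed fails the run):
1. the bottle stands upright on its foot on the open bench, outside the bracket (angle between bottle_foot's own x axis and vertical below 0.07 rad and height (world z) of bottle_foot below 0.006 m and horizontal distance between bottle_foot and seat above 0.06 m), for 0.2 s.
2. the bottle stands home in the bracket (angle between bottle_foot's own x axis and vertical below 0.07 rad and height (world z) of bottle_foot below 0.006 m and horizontal distance between bottle_foot and seat below 0.015 m), for 0.1 s.
At the end, for the whole second after the job is handed in: The bottle stands still and upright (within 0.07 rad, valve up) with its foot on the bench within 15 mm of the seat point, and the gate is shut in front of it (below 0.12 rad) (all of step 2 and value of joint gate below 0.12 rad and velocity of joint gate below 0.1 rad/s and linear speed of bottle below 0.02 m/s); the robot touches nothing.
It fails at once if the foot of the bottle is lifted off the bench (its centre more than 45 mm up) (height (world z) of bottle_foot above 0.045 m).
It fails at once if a bystander is displaced by more than 30 mm (distance of any of cup_bar, honey_jar, mister, queen_cage, dish from where it was at the start of the episode above 0.03 m).
It also fails if it takes over 72 s, if anything falls off the work surface, if the arm or the gripper's body presses on something with over 40 N, if the wrist force passes 120 N, or if a joint passes its speed limit or range.

## Robot

A 7-joint arm with a two-finger parallel gripper is mounted at the origin on the work surface. World frame = base frame: x ahead of the robot, y to its left, z up, the work surface at z = 0. Lengths are in m, angles in rad, forces in N, time in s.
With the tool pointing down it reaches from about 0.4 to 0.85 m from the base axis. Payload 10.4 kg.
Tool frame: the origin (TCP) lies on the centre line of the jaws, within the pads' length; the fingertips stand 11 mm ahead of it and the grasp point (between the pads) lies 8 mm behind it (manip.finger_overhang is the distance from the TCP to the fingertips, in m); z points along the fingers, y is the line along which they close (so a half turn about z gives the same grasp; the last joint's range is limited). The gripper opens to 85 mm and grips with 20 to 120 N. Pads are 22 mm wide; open, the fingers measure 114 mm over their backs; the gripper's body (76 mm by 85 mm) begins 54 mm behind the grasp point. The pads swing forward as they close: fully open they stand 13 mm farther back than shut.
Start: joints at [-1.214, 0.332, -0.065, 1.46, 0.022, 1.35, -0.088], TCP at [0.232, 0.58, 0.242] pointing down, gripper open.
Joint ranges: [-2.6, 2.6], [-0.5, 2.12], [-1.47, 1.34], [0.16, 2.42], [-1.27, 4.41], [0.06, 2.06], [-2.6, 2.6]. Speed limits (rad/s): [2.22, 2.22, 2.79, 2.79, 3.14, 3.14, 3.14].

## Interface

Orientations are given as a unit quaternion [x, y, z, w].
In Python, from workcell import manip, imaging, workorder gives the robot as it stands.
- The arm moves only by the tool jog_arm, never from a script. Its argument "deltas" is a list of rows, each an object with "gripper": the opening, from 0 (shut) to 1 (fully open); "offset": the shift along the tool's x, y, z in m, a list of three; "rotation": the turn, a rotation vector about the tool's x, y, z in degrees, a list of three. In form: [{"gripper": gripper, "offset": [tx, ty, tz], "rotation": [ax, ay, az]}, ...]. A call has 1 to 20 rows; each row shifts and turns the commanded pose from where the row before left it, along the tool's axes as they then stand; what a row does not reach is not made up. A row lasts 1/10 s, in which the tool goes at most 50 mm and 8.59 degrees, less where a joint would pass 70% of its speed; a pose out of reach is approached as far as the arm can. A call with a gripper value outside its range is refused whole. The fingers move at their own pace and stop on an object; "newtons" is the grip in N (left out, the last holds). Time passes only in rows, so rows that do not move let the fingers close. It gives the time, the measured TCP pose, the force, the opening and the grip force at its end, in the units of the state.
- manip.get_obs(): the state, without advancing time (a new reading comes with each control period).
- imaging.camera(name): name is "scene" or "top" or "wrist"; returns the picture (400x640x3 uint8, blue, green, red); there is no depth.
- imaging.camera_model(name): a dict with "camera_matrix" (3x3 intrinsics, pixels), "world_to_cam" (4x4, takes a point from world to camera coordinates); the wrist camera has in their place "hand_eye" (4x4, takes a point from camera to tool coordinates, whose origin is the TCP and whose axes are the flange's). Camera axes: x right, y up, looking along -z (the intrinsics and any distortion apply to the point x, -y, -z); pixel columns grow to the right and rows downward; lengths in m; the calibration is good to about 2 mm. A picture is of the moment at which its call begins: read the wrist's pose just before it. camera_model takes no time and is no camera call.
- workorder.hand_in(): hands the job in; it is judged then, once.
The state is a dict: "clock": time; "joint_pos": joint angles; "joint_velocities": joint speeds; "tau": joint torques, N m; "position": TCP position; "ee_rot": TCP orientation; "ft_force": force on the tool from outside, world axes, zero at the start; "torque": the same for the moment, N m; "grip_width": opening from 0.0 (shut) to 1.0 (fully open); "grasp_force": force on a finger pad.
Only numpy, scipy, OpenCV 4.12 (cv2) and the standard library are available. Lean on these libraries where they do the work, as an engineer would, in place of code of your own. Each camera call takes 0.05 s, during which the arm holds its last target. There are 200 camera calls.

## Working session

There is one attempt and no reset: what is moved stays moved. The work goes in short steps, Python scripts to look and compute and a tool call to move; the robot and the scene stay as the last step left them, time stands still between calls to the robot, and variables do not carry over. Pictures are saved under pics/ and viewed, at most 10 in all, crops included, and the job is handed in when it is done.

Besides the shell and the picture viewer there is one more tool, called after "Emit:" as name(argument=value, ...), one argument or row to a line, values as JSON. jog_arm: Moves the arm, as the interface text tells. Its arguments: {"type":"object","properties":{"deltas":{"type":"array","items":{"type":"object","properties":{"gripper":{"type":"number"},"offset":{"type":"array","items":{"type":"number"}},"rotation":{"type":"array","items":{"type":"number"}}}}},"newtons":{"type":"number"}},"required":["deltas"]}

```bash
mkdir -p pics; ls; cat > h.py <<'E'
import numpy as np, cv2
from scipy.spatial.transform import Rotation as R
from workcell import manip, imaging, workorder
def ray(name,u,v,obs=None):
    m=imaging.camera_model(name);K=np.array(m["camera_matrix"])
    d=np.linalg.inv(K)@[u,v,1];d=np.array([d[0],-d[1],-d[2]])
    if name=="wrist":
        T=np.eye(4);T[:3,:3]=R.from_quat(obs["ee_rot"]).as_matrix();T[:3,3]=obs["position"];T=T@np.array(m["hand_eye"])
    else: T=np.linalg.inv(np.array(m["world_to_cam"]))
    return T[:3,3],T[:3,:3]@d
def onz(name,u,v,z,obs=None):
    o,d=ray(name,u,v,obs);return o+d*(z-o[2])/d[2]
def proj(name,p):
    m=imaging.camera_model(name);c=np.array(m["world_to_cam"])@np.r_[p,1]
    q=np.array(m["camera_matrix"])@[c[0],-c[1],-c[2]];return q[:2]/q[2]
E
python3 - <<'E'
from h import *
for n in("top","scene"):
    cv2.imwrite(f"pics/{n}0.png",imaging.camera(n)); m=imaging.camera_model(n);print(m.keys());print(np.round(np.array(m["camera_matrix"]),1).tolist(),np.round(np.linalg.inv(np.array(m["world_to_cam"])),3).tolist())
print(manip.get_obs())
E
```

```text
pics
dict_keys(['camera_matrix', 'world_to_cam'])
[[446.9, 0.0, 318.3], [0.0, 446.9, 196.3], [0.0, 0.0, 1.0]] [[-0.001, 0.995, -0.098, 0.347], [-1.0, -0.0, 0.012, 0.007], [0.012, 0.098, 0.995, 1.895], [0.0, 0.0, 0.0, 1.0]]
dict_keys(['camera_matrix', 'world_to_cam'])
[[386.9, 0.0, 327.4], [0.0, 386.9, 204.7], [0.0, 0.0, 1.0]] [[0.534, -0.662, 0.526, 1.124], [0.845, 0.426, -0.322, -0.37], [-0.01, 0.617, 0.787, 1.063], [0.0, 0.0, 0.0, 1.0]]
{'clock': 0.1, 'joint_pos': array([-1.21361243,  0.33278642, -0.06468467,  1.46086567,  0.02157386,
        1.34992229, -0.08849415]), 'joint_velocities': array([-3.30760198e-04, -1.65714830e-03, -1.13364643e-03, -2.30996075e-03,
        2.67178348e-03, -4.65506212e-04,  6.87841310e-05]), 'tau': array([ 1.54912959e-03, -6.26741838e+01,  4.92561387e-02, -3.92433178e+01,
        1.62840838e-02,  6.80379118e-03,  2.18047012e-05]), 'position': array([0.23157999, 0.58015427, 0.24160537]), 'ee_rot': array([ 1.88750287e-01,  9.82024905e-01, -6.35684057e-04, -1.02021976e-04]), 'ft_force': array([-1.09216907, -0.66146032,  0.45318069]), 'torque': array([ 0.01784234, -0.00021639,  0.00207289]), 'grasp_force': 0.0, 'grip_width': 0.9993631314377166}
```

View pics/top0.png

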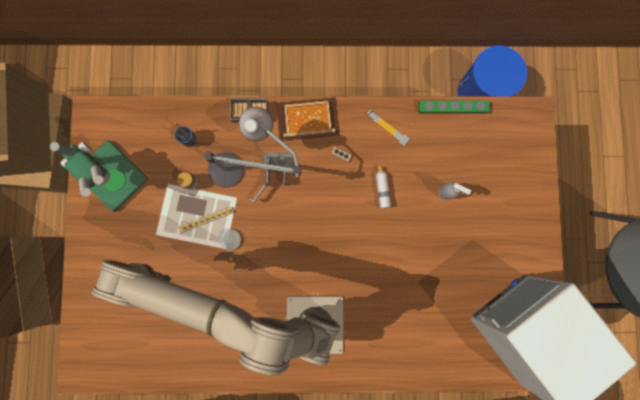

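View pics/scene0.png

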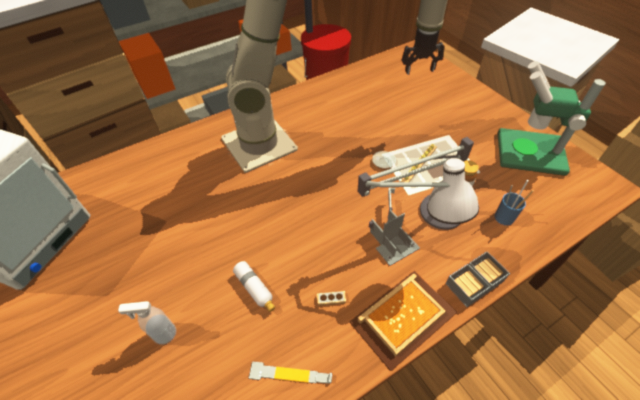

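The top view shows the bottle at about (383,188) with its valve up at (380,168), the bracket at (280,168), its gate near (260,192), the cage at (341,154) and the mister at (450,190). The scene view shows the bottle at (254,285) and the bracket at (394,238). I'll zoom in on both.

```bash
python3 - <<'E'
from h import *
a=cv2.imread("pics/top0.png")[140:220,230:400];b=cv2.imread("pics/scene0.png")[150:320,220:440]
cv2.imwrite("pics/t1.png",cv2.resize(a,None,fx=4.7,fy=4.7,interpolation=3));cv2.imwrite("pics/s1.png",cv2.resize(b,None,fx=3.5,fy=3.5,interpolation=3))
E
```

```text
(no output)
```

View pics/t1.png

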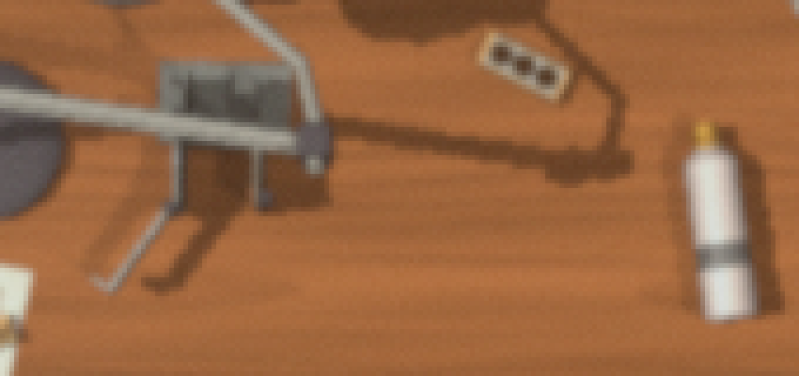

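View pics/s1.png

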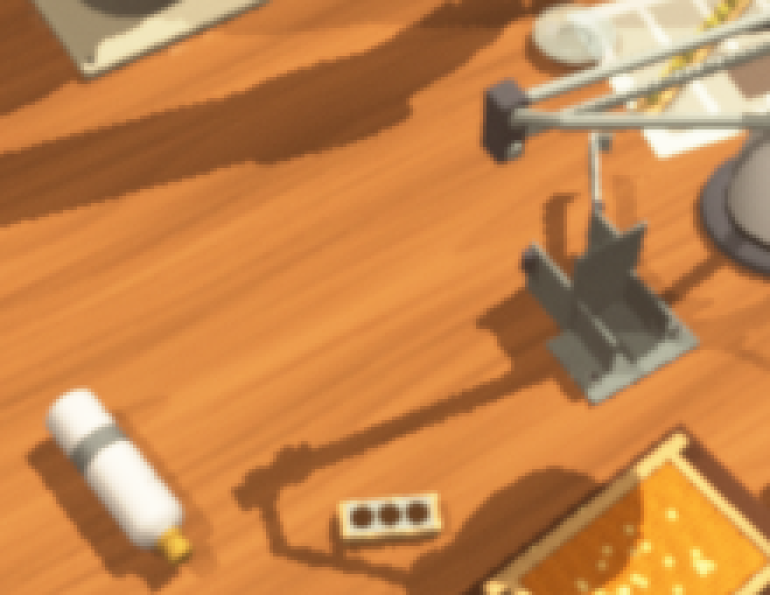

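```bash
python3 - <<'E'
from h import *
T=lambda x,y,z:onz("top",230+(x+.5)/4.7-.5,140+(y+.5)/4.7-.5,z).round(4)
S=lambda x,y,z:onz("scene",220+(x+.5)/3.5-.5,150+(y+.5)/3.5-.5,z).round(4)
for n,t,s,z in [("Lfront",(178,205),(597,205),.07),("Rfront",(262,203),(527,248),.07),("valve",(706,124),(177,555),.024),("foot",(729,319),(73,408),.024),("tab",(110,286),(600,138),.066)]:
    print(n,T(*t,z),S(*s,z))
print("flange top",T(162,63,.004),T(299,63,.004),"scene",S(590,404,.004),S(697,342,.004))
print("elbow",T(315,140,.3),"cage",T(525,67,.016))
print("shoulders",T(688,160,.024),T(737,155,.024),"footcorners",T(706,320,.024),T(755,316,.024))
E
```

```text
Lfront [0.5811 0.1938 0.07  ] [0.5817 0.2006 0.07  ]
Rfront [0.5829 0.1204 0.07  ] [0.5864 0.1174 0.07  ]
valve [ 0.6608 -0.2767  0.024 ] [ 0.6558 -0.2781  0.024 ]
foot [ 0.4844 -0.2947  0.024 ] [ 0.487  -0.2932  0.024 ]
tab [0.5104 0.2527 0.066 ] [0.5165 0.2557 0.066 ]
flange top [0.7201 0.2164 0.004 ] [0.7202 0.0915 0.004 ] scene [0.7181 0.0961 0.004 ] [0.7198 0.2176 0.004 ]
elbow [0.6019 0.0658 0.3   ] cage [ 0.7144 -0.1141  0.016 ]
shoulders [ 0.628 -0.26   0.024] [ 0.6325 -0.3043  0.024 ] footcorners [ 0.4835 -0.2741  0.024 ] [ 0.487  -0.3181  0.024 ]
```

The bottle's foot is at about (0.486,-0.294) and its valve tip at (0.659,-0.277). The seat is near (0.616,0.156) with yaw about 0, and the gate stands at q of about 2.2. Next I'll move above the bottle.

Emit:
jog_arm(
  deltas=[
    {"gripper": 1, "offset": [-0.034, -0.034, 0]},
    {"offset": [-0.034, -0.034, 0]},
    {"offset": [-0.034, -0.034, 0]},
    {"offset": [-0.034, -0.034, 0]},
    {"offset": [-0.034, -0.034, 0]},
    {"offset": [-0.034, -0.034, 0]},
    {"offset": [-0.034, -0.034, 0]},
    {"offset": [-0.034, -0.034, 0]},
    {"offset": [-0.034, -0.034, 0]},
    {"offset": [-0.034, -0.034, 0]},
  ],
)

```text
schema error: expected keys gripper, offset, rotation
```

```bash
python3 - <<'E'
from h import *
o=manip.get_obs();print(o["clock"],o["joint_pos"].round(3).tolist(),o["position"].round(4),o["ee_rot"].round(3))
E
```

```text
0.1 [-1.214, 0.333, -0.065, 1.461, 0.022, 1.35, -0.088] [0.2316 0.5802 0.2416] [ 0.189  0.982 -0.001 -0.   ]
```

Emit:
jog_arm(
  deltas=[
    {"gripper": 1, "offset": [-0.034, -0.034, 0]},
    {"offset": [-0.034, -0.034, 0]},
    {"offset": [-0.034, -0.034, 0]},
    {"offset": [-0.034, -0.034, 0]},
    {"offset": [-0.034, -0.034, 0]},
    {"offset": [-0.034, -0.034, 0]},
    {"offset": [-0.034, -0.034, 0]},
    {"offset": [-0.034, -0.034, 0]},
    {"offset": [-0.034, -0.034, 0]},
    {"rotation": [0, 0, -8]},
    {"rotation": [0, 0, -8]},
    {"rotation": [0, 0, -8]},
    {"rotation": [0, 0, -3.5]},
  ],
)

```text
schema error: expected keys gripper, offset, rotation
```

```bash
python3 - <<'E'
from h import *
o=manip.get_obs();print(o["clock"],o["joint_pos"].round(3).tolist(),o["position"].round(4),o["ee_rot"].round(3))
m=imaging.camera_model("wrist");print(np.round(m["hand_eye"],3).tolist(),np.round(m["camera_matrix"],1).tolist())
cv2.imwrite("pics/w1.png",imaging.camera("wrist"))
E
```

```text
0.1 [-1.214, 0.333, -0.065, 1.461, 0.022, 1.35, -0.088] [0.2316 0.5802 0.2416] [ 0.189  0.982 -0.001 -0.   ]
[[0.0, 0.952, 0.306, 0.079], [1.0, -0.001, 0.0, 0.001], [0.001, 0.306, -0.952, -0.132], [0.0, 0.0, 0.0, 1.0]] [[339.4, 0.0, 322.9], [0.0, 339.4, 199.5], [0.0, 0.0, 1.0]]
```

View pics/w1.png

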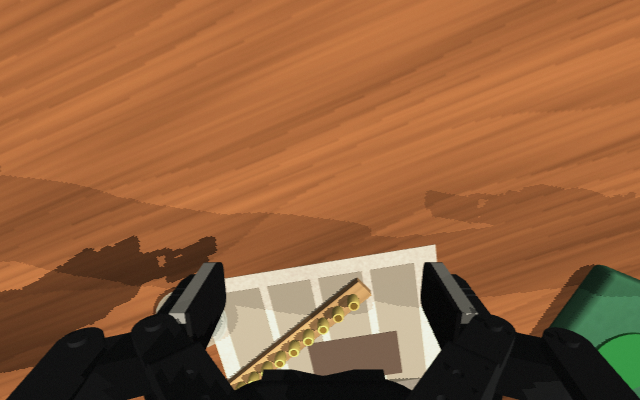

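The wrist picture shows the start view, with the cup bar and dish tray, because the moves were refused. Every row needs all three keys.

Emit:
jog_arm(
  deltas=[
    {"gripper": 1, "offset": [-0.034, -0.034, 0], "rotation": [0, 0, 0]},
    {"gripper": 1, "offset": [-0.034, -0.034, 0], "rotation": [0, 0, 0]},
    {"gripper": 1, "offset": [-0.034, -0.034, 0], "rotation": [0, 0, 0]},
    {"gripper": 1, "offset": [-0.034, -0.034, 0], "rotation": [0, 0, 0]},
    {"gripper": 1, "offset": [-0.034, -0.034, 0], "rotation": [0, 0, 0]},
    {"gripper": 1, "offset": [-0.034, -0.034, 0], "rotation": [0, 0, 0]},
    {"gripper": 1, "offset": [-0.034, -0.034, 0], "rotation": [0, 0, 0]},
    {"gripper": 1, "offset": [-0.034, -0.034, 0], "rotation": [0, 0, 0]},
    {"gripper": 1, "offset": [-0.034, -0.034, 0], "rotation": [0, 0, 0]},
    {"gripper": 1, "offset": [-0.034, -0.034, 0], "rotation": [0, 0, 0]},
  ],
)

```text
clock: 1.15
position: [0.4217, 0.1367, 0.2423]
ee_rot: [0.189, 0.982, 0.0, 0.0]
ft_force: [1.3, -0.1, 1.3]
grip_width: 1.0
grasp_force: 0.0
```

```bash
cat > s.py <<'E'
from h import *
import json
def log():
    o=manip.get_obs();q=o["joint_pos"].tolist();p=o["position"].tolist();r=o["ee_rot"].tolist()
    open("log.jsonl","a").write(json.dumps([q,p,r])+"\n")
    print(round(o["clock"],2),np.round(q,3).tolist(),np.round(p,4),np.round(R.from_quat(r).as_matrix(),3).tolist(),"F",o["ft_force"].round(1),round(o["grip_width"],3),round(o["grasp_force"],1));return o
if __name__=="__main__": log()
E
python3 s.py
```

```text
1.15 [-0.74, -0.092, 0.307, 1.926, 0.028, 1.302, 0.75] [0.4217 0.1367 0.2423] [[-0.929, 0.371, 0.0], [0.371, 0.929, 0.0], [0.0, 0.0, -1.0]] F [ 1.3 -0.1  1.3] 1.0 0.0
```

Emit:
jog_arm(
  deltas=[
    {"gripper": 1, "offset": [-0.034, -0.034, 0], "rotation": [0, 0, 0]},
    {"gripper": 1, "offset": [-0.034, -0.034, 0], "rotation": [0, 0, 0]},
    {"gripper": 1, "offset": [-0.034, -0.034, 0], "rotation": [0, 0, 0]},
    {"gripper": 1, "offset": [-0.034, -0.034, 0], "rotation": [0, 0, 0]},
    {"gripper": 1, "offset": [-0.034, -0.034, 0], "rotation": [0, 0, 0]},
    {"gripper": 1, "offset": [-0.034, -0.034, 0], "rotation": [0, 0, 0]},
    {"gripper": 1, "offset": [-0.034, -0.034, 0], "rotation": [0, 0, 0]},
    {"gripper": 1, "offset": [-0.034, -0.034, 0], "rotation": [0, 0, 0]},
    {"gripper": 1, "offset": [-0.034, -0.034, 0], "rotation": [0, 0, 0]},
    {"gripper": 1, "offset": [-0.014, -0.014, 0], "rotation": [0, 0, 0]},
  ],
)

```text
clock: 2.15
position: [0.5997, -0.2816, 0.2413]
ee_rot: [0.19, 0.982, -0.001, -0.001]
ft_force: [-1.6, 0.8, -0.2]
grip_width: 0.997
grasp_force: 0.0
```

Emit:
jog_arm(
  deltas=[
    {"gripper": 1, "offset": [0, 0, 0], "rotation": [0, 0, 8]},
    {"gripper": 1, "offset": [0, 0, 0], "rotation": [0, 0, 8]},
    {"gripper": 1, "offset": [0, 0, 0], "rotation": [0, 0, 8]},
    {"gripper": 1, "offset": [0, 0, 0], "rotation": [0, 0, 8]},
    {"gripper": 1, "offset": [0, 0, 0], "rotation": [0, 0, 8]},
    {"gripper": 1, "offset": [0, 0, 0], "rotation": [0, 0, 8]},
    {"gripper": 1, "offset": [0, 0, 0], "rotation": [0, 0, 8]},
    {"gripper": 1, "offset": [0, 0, 0], "rotation": [0, 0, 8]},
    {"gripper": 1, "offset": [0, 0, 0], "rotation": [0, 0, 8]},
    {"gripper": 1, "offset": [0, 0, 0], "rotation": [0, 0, 8]},
    {"gripper": 1, "offset": [0, 0, 0], "rotation": [0, 0, 8]},
    {"gripper": 1, "offset": [0, 0, 0], "rotation": [0, 0, 8]},
    {"gripper": 1, "offset": [0, 0, 0], "rotation": [0, 0, 8]},
    {"gripper": 1, "offset": [0, 0, 0], "rotation": [0, 0, 8]},
    {"gripper": 1, "offset": [0, 0, 0], "rotation": [0, 0, 8]},
    {"gripper": 1, "offset": [0, 0, 0], "rotation": [0, 0, 8]},
    {"gripper": 1, "offset": [0, 0, 0], "rotation": [0, 0, 8]},
    {"gripper": 1, "offset": [0, 0, 0], "rotation": [0, 0, 8]},
    {"gripper": 1, "offset": [0, 0, 0], "rotation": [0, 0, 8]},
  ],
)

```text
clock: 4.05
position: [0.6, -0.2769, 0.2419]
ee_rot: [0.999, 0.052, -0.0, -0.0]
ft_force: [0.4, -0.1, 0.2]
grip_width: 1.003
grasp_force: 0.0
```

```bash
python3 - <<'E'
from s import *
log()
cv2.imwrite("pics/w2.png",imaging.camera("wrist"))
E
```

```text
4.05 [-0.393, 0.706, 1.236, 1.401, -0.662, 1.49, -0.655] [ 0.6    -0.2769  0.2419] [[0.995, 0.103, -0.0], [0.103, -0.995, 0.0], [-0.0, -0.0, -1.0]] F [ 0.4 -0.1  0.2] 1.003 0.0
```

View pics/w2.png

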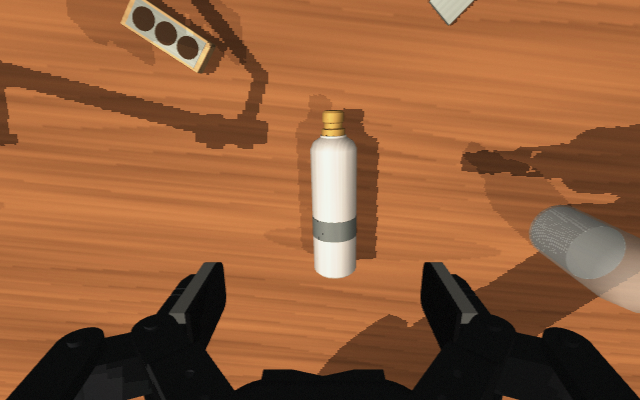

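The wrist view shows the bottle with its valve tip at (334,112) and foot at about (335,275), lying straight in the image. I'll compute its position and fit a simple kinematic model to check reach.

```bash
python3 - <<'E'
from s import *
o=manip.get_obs()
# foot far-bottom edge ~ (335,276); shoulders; valve tip
for u,v,z in [(334,112,.024),(335,264,.024),(335,274,.024),(312,200,.024),(357,200,.024)]: print(onz("wrist",u,v,z,o).round(4))
L=[([-1.21361243,0.33278642,-0.06468467,1.46086567,0.02157386,1.34992229,-0.08849415],[.23158,.58015,.24161],[1.88750287e-01,9.82024905e-01,-6.35684057e-04,-1.02021976e-04])]+[json.loads(l) for l in open("log.jsonl")]
# orientation hypothesis Rz(-q1)Ry(q2)Rz(s3 q3)Ry(q4)Rz(s5 q5)Ry(q6)Rz(s7 q7) const
def rot(q,s): return R.from_euler('z',-q[0])*R.from_euler('y',q[1])*R.from_euler('z',s[0]*q[2])*R.from_euler('y',q[3])*R.from_euler('z',s[1]*q[4])*R.from_euler('y',q[5])*R.from_euler('z',s[2]*q[6])
import itertools
for s in itertools.product([1,-1],repeat=3):
    C=[rot(q,s).inv()*R.from_quat(r) for q,p,r in L]
    print(s,[round((C[0].inv()*c).magnitude(),3) for c in C], C[0].as_euler('zyx').round(3))
E
```

```text
[ 0.658  -0.2814  0.024 ]
[ 0.4891 -0.3005  0.024 ]
[ 0.4761 -0.3019  0.024 ]
[ 0.5639 -0.2675  0.024 ]
[ 0.5685 -0.316   0.024 ]
(1, 1, 1) [0.0, 0.948, 2.607] [1.616 0.    0.   ]
(1, 1, -1) [0.0, 0.728, 2.543] [ 1.439 -0.     0.   ]
(1, -1, 1) [0.0, 0.943, 2.82] [ 1.625 -0.004 -0.042]
(1, -1, -1) [0.0, 0.734, 2.559] [ 1.449  0.004 -0.042]
(-1, 1, 1) [0.0, 1.681, 1.795] [1.738 0.004 0.042]
(-1, 1, -1) [0.0, 0.041, 1.36] [ 1.561 -0.004  0.042]
(-1, -1, 1) [0.0, 1.676, 1.133] [ 1.748 -0.     0.   ]
(-1, -1, -1) [0.0, 0.0, 0.0] [ 1.571 -0.     0.   ]
```

```bash
cat > kin.py <<'E'
from s import *
def frames(q):
    a=R.from_euler('z',-q[0]);A=[a]
    for i,(ax,s) in enumerate(zip("yzyzyz",(1,-1,1,-1,1,-1))): A.append(A[-1]*R.from_euler(ax,s*q[i+1]))
    return A
def basis(q):
    A=frames(q); z=np.array([0,0,1.]);x=np.array([1.,0,0])
    return np.array([z,A[2].apply(z),A[4].apply(z),A[6].apply(z),A[2].apply(x)-A[4].apply(x)*0]).T
def rotm(q): return frames(q)[6]*R.from_euler('z',np.pi/2)
E
python3 - <<'E'
from kin import *
L=[([-1.21361243,0.33278642,-0.06468467,1.46086567,0.02157386,1.34992229,-0.08849415],[.23158,.58015,.24161],0)]+[json.loads(l) for l in open("log.jsonl")]
for n in (4,5):
    B=np.vstack([basis(q)[:,:n] for q,p,r in L]);P=np.hstack([p for q,p,r in L])
    x,res,rk,sv=np.linalg.lstsq(B,P,rcond=None);print(x.round(4),(B@x-P).round(4),sv.round(3))
E
```

```text
[-22.2796   0.3965   0.4956 -22.2581] [-0.0377  0.0312  0.0024 -0.0195  0.033  -0.0003 -0.012   0.0093 -0.0021] [2.948e+00 1.724e+00 5.790e-01 1.000e-03]
[-2.23251e+01  3.96600e-01  4.93000e-01 -2.23034e+01  2.60000e-03] [-0.0377  0.0312  0.002  -0.0194  0.033   0.0005 -0.0122  0.0091 -0.0026] [2.978e+00 2.390e+00 5.880e-01 2.810e-01 1.000e-03]
```

Emit:
jog_arm(
  deltas=[
    {"gripper": 1, "offset": [0, 0, 0], "rotation": [0, 8, 0]},
    {"gripper": 1, "offset": [0, 0, 0], "rotation": [0, 8, 0]},
    {"gripper": 1, "offset": [0, 0, 0], "rotation": [0, 8, 0]},
    {"gripper": 1, "offset": [0, 0, 0], "rotation": [0, 0, 0]},
  ],
)

```text
clock: 4.5
position: [0.5955, -0.2787, 0.2406]
ee_rot: [0.976, 0.051, 0.209, -0.013]
ft_force: [-0.2, -1.0, 0.6]
grip_width: 1.002
grasp_force: 0.0
```

```bash
python3 s.py
```

```text
4.5 [-0.542, 0.39, 1.279, 1.76, -0.78, 1.062, -0.483] [ 0.5955 -0.2787  0.2406] [[0.907, 0.105, 0.407], [0.094, -0.994, 0.047], [0.41, -0.004, -0.912]] F [-0.2 -1.   0.6] 1.002 0.0
```

Emit:
jog_arm(
  deltas=[
    {"gripper": 1, "offset": [-0.03, 0.005, 0.03], "rotation": [0, -8, 0]},
    {"gripper": 1, "offset": [0, 0, 0.03], "rotation": [0, -8, 0]},
    {"gripper": 1, "offset": [0, 0, 0], "rotation": [0, -8, 0]},
    {"gripper": 1, "offset": [0, 0, 0], "rotation": [0, -8, 0]},
    {"gripper": 1, "offset": [0, 0, 0], "rotation": [0, -8, 0]},
    {"gripper": 1, "offset": [0, 0, 0], "rotation": [0, 0, 0]},
  ],
)

```text
clock: 5.1
position: [0.5962, -0.2804, 0.17]
ee_rot: [0.988, 0.058, -0.144, 0.008]
ft_force: [0.4, -0.8, -1.1]
grip_width: 0.998
grasp_force: 0.0
```

```bash
python3 s.py; python3 - <<'E'
from kin import *
L=[([-1.21361243,0.33278642,-0.06468467,1.46086567,0.02157386,1.34992229,-0.08849415],[.23158,.58015,.24161],0)]+[json.loads(l) for l in open("log.jsonl")]
ex=[(n,i,ax) for n,(i,ax) in {"A0x":(0,0),"A0y":(0,1),"A2x":(2,0),"A2y":(2,1),"A4x":(4,0),"A4y":(4,1)}.items()]
def Bq(q,names):
    A=frames(q);e=np.eye(3)
    cols=[e[2],A[2].apply(e[2]),A[4].apply(e[2]),A[6].apply(e[2])]+[A[i].apply(e[a]) for n,i,a in ex if n in names]
    return np.array(cols).T
P=np.hstack([p for q,p,r in L])
for names in ([],["A0x"],["A0y"],["A2y"],["A4y"],["A2x","A4x"],["A0y","A2y"],["A0y","A2y","A4y"],["A0x","A2x","A4x"]):
    B=np.vstack([Bq(q,names) for q,p,r in L]);x,res,rk,sv=np.linalg.lstsq(B,P,rcond=None);print(names,x.round(4),"rms",np.sqrt(np.mean((B@x-P)**2)).round(5),sv[-1].round(3))
E
```

```text
5.1 [-0.28, 0.909, 1.121, 1.244, -0.579, 1.631, -0.706] [ 0.5962 -0.2804  0.17  ] [[0.952, 0.117, -0.283], [0.112, -0.993, -0.032], [-0.285, -0.001, -0.959]] F [ 0.4 -0.8 -1.1] 0.998 0.0
[] [0.2858 0.4096 0.5123 0.3142] rms 0.01851 0.359
['A0x'] [ 0.2753  0.4524  0.5248  0.3381 -0.0336] rms 0.0158 0.357
['A0y'] [ 0.2574  0.4265  0.4849  0.3052 -0.0398] rms 0.00562 0.355
['A2y'] [ 0.2639  0.4631  0.4992  0.3553 -0.0431] rms 0.00562 0.358
['A4y'] [ 0.2791  0.4659  0.5017  0.3571 -0.0402] rms 0.00826 0.355
['A2x', 'A4x'] [0.2907 0.4088 0.5101 0.3027 0.0056 0.0154] rms 0.01843 0.269
['A0y', 'A2y'] [ 0.2581  0.4484  0.49    0.3319 -0.0219 -0.0237] rms 6e-05 0.329
['A0y', 'A2y', 'A4y'] [ 2.582e-01  4.486e-01  4.900e-01  3.321e-01 -2.180e-02 -2.350e-02
 -4.000e-04] rms 0.0 0.307
['A0x', 'A2x', 'A4x'] [ 0.2868  0.4522  0.5403  0.3349 -0.0348 -0.0123  0.0142] rms 0.01567 0.269
```

```bash
cat >> kin.py <<'E'
from scipy.optimize import least_squares
lo=np.array([-2.6,-.5,-1.47,.16,-1.27,.06,-2.6]);hi=np.array([2.6,2.12,1.34,2.42,4.41,2.06,2.6])
PR=[.2581,.4484,.49,.3319,-.0219,-.0237]
def fk(q):
    A=frames(q);e=np.eye(3)
    return PR[0]*e[2]+PR[4]*A[0].apply(e[1])+PR[1]*A[2].apply(e[2])+PR[5]*A[2].apply(e[1])+PR[2]*A[4].apply(e[2])+PR[3]*A[6].apply(e[2]), A[6]*R.from_euler('z',np.pi/2)
def elbow(q):
    A=frames(q);e=np.eye(3);E=PR[0]*e[2]+PR[1]*A[2].apply(e[2])+PR[4]*A[0].apply(e[1])+PR[5]*A[2].apply(e[1]);return E,E+PR[2]*A[4].apply(e[2])
def pose(yaw,pitch):  # tool x up-ish; pitch 0 = down, 90 = horizontal along yaw
    c,s=np.cos(yaw),np.sin(yaw);f=np.array([c,s,0]);z=np.sin(pitch)*f-np.cos(pitch)*np.array([0,0,1]);y=np.array([s,-c,0]);x=np.cross(y,z)
    return R.from_matrix(np.array([x,y,z]).T)
def ik(p,Rt,q0,w=.02):
    def f(q):
        a,b=fk(q);return np.r_[10*(a-p),3*(Rt.inv()*b).as_rotvec(),w*(q-q0)]
    r=least_squares(f,np.clip(q0,lo+.02,hi-.02),bounds=(lo+.01,hi-.01),x_scale=1.0)
    a,b=fk(r.x);return r.x,np.linalg.norm(a-p),(Rt.inv()*b).magnitude()
E
python3 - <<'E'
from kin import *
rng=np.random.default_rng(0)
def best(p,Rt):
    out=[]
    for k in range(40):
        q0=rng.uniform(lo,hi);q0[4]=rng.uniform(-1.2,4.3)
        q,e,a=ik(p,Rt,q0,.001)
        if e<.002 and a<.01:
            E,W=elbow(q);m=np.min(np.minimum(q-lo,hi-q));out.append((round(m,2),round(E[2],2),round(W[2],2),q.round(2).tolist()))
    out.sort(key=lambda t:-t[0]);return len(out),out[:2]
g=.115
for nm,xy,yaw in [("stand",(.486,-.294),.1),("way",(.44,.156),0.),("seat",(.615,.156),0.),("seat yaw.3",(.615,.156),.3),("seat yaw-.3",(.615,.156),-.3)]:
    for pd in (45,60,75,90):
        Rt=pose(yaw,np.radians(pd));p=np.array([*xy,g])+.008*Rt.apply([0,0,1])
        print(nm,pd,best(p,Rt))
E
```

```text
stand 45 (19, [(np.float64(0.11), np.float64(0.63), np.float64(0.34), [2.0, 0.56, -1.36, 2.18, -0.19, 0.31, -0.48]), (np.float64(0.05), np.float64(0.7), np.float64(0.34), [1.12, 0.18, -0.36, 2.21, -1.22, 0.55, 0.33])])
stand 60 (33, [(np.float64(0.12), np.float64(0.58), np.float64(0.28), [2.06, 0.72, -1.29, 2.26, -1.15, 0.26, 0.66]), (np.float64(0.08), np.float64(0.53), np.float64(0.28), [2.13, 0.88, -1.39, 2.26, -0.53, 0.15, 0.12])])
stand 75 (31, [(np.float64(0.09), np.float64(0.66), np.float64(0.2), [1.03, 0.46, -0.08, 2.33, 4.32, 1.12, 1.25]), (np.float64(0.07), np.float64(0.66), np.float64(0.2), [0.62, 0.49, 0.35, 2.35, 4.25, 1.29, 1.2])])
stand 90 (23, [(np.float64(0.15), np.float64(0.19), np.float64(0.11), [2.31, 1.67, -1.29, 2.24, -0.59, 0.21, 0.86]), (np.float64(0.13), np.float64(0.14), np.float64(0.11), [2.35, 1.79, -1.33, 2.24, 0.07, 0.19, 0.25])])
way 45 (0, [])
way 60 (0, [])
way 75 (0, [])
way 90 (0, [])
seat 45 (0, [])
seat 60 (19, [(np.float64(0.12), np.float64(0.64), np.float64(0.28), [0.52, 0.52, -1.14, 2.3, 2.2, 0.91, 2.47]), (np.float64(0.12), np.float64(0.66), np
[... 1566 characters left out ...]
2, 2.16, -0.25, 0.24, -2.28])])
seat yaw-.3 60 (20, [(np.float64(0.23), np.float64(0.66), np.float64(0.28), [-0.11, 0.41, -0.64, 2.19, 1.8, 1.03, 2.34]), (np.float64(0.22), np.float64(0.67), np.float64(0.28), [-0.27, 0.37, -0.47, 2.2, 1.77, 0.97, 2.32])])
seat yaw-.3 75 (22, [(np.float64(0.2), np.float64(0.61), np.float64(0.2), [-0.09, 0.63, -0.72, 2.22, 2.1, 1.44, 2.14]), (np.float64(0.2), np.float64(0.58), np.float64(0.2), [0.08, 0.73, -0.91, 2.22, 2.18, 1.54, 2.22])])
seat yaw-.3 90 (23, [(np.float64(0.23), np.float64(0.56), np.float64(0.12), [-0.25, 0.81, -0.56, 2.19, 2.27, 1.75, 1.98]), (np.float64(0.23), np.float64(0.55), np.float64(0.11), [-0.19, 0.84, -0.61, 2.19, 2.3, 1.78, 2.01])])
```

```bash
python3 - <<'E'
from kin import *
q0=np.array(manip.get_obs()["joint_pos"]);yaw=.11;u=np.array([np.cos(yaw),np.sin(yaw),0]);z=np.array([0,0,1.]);P=np.array([.487,-.297,.002])
def tip(th,g): a=np.cos(th)*u+np.sin(th)*z; return P+.024*(-np.sin(th)*u+np.cos(th)*z)+g*a
for g in (.1,.12):
  for P0 in (-20,-30,-40,-50):
    q=q0;bad=[]
    for k in range(0,20): # approach pitch
        Rt=pose(yaw,np.radians(-16+(P0+16)*k/19));p=tip(0,g)+[0,0,.1]+.008*Rt.apply(z);q,e,a=ik(p,Rt,q)
    for th in range(0,91,3):
        Rt=pose(yaw,np.radians(P0+th));p=tip(np.radians(th),g)+.008*Rt.apply(z);q,e,a=ik(p,Rt,q)
        if e>.003 or a>.02: bad.append((th,round(e,3),round(a,2)))
    print(g,P0,"bad",bad[:1],bad[-1:],q.round(2).tolist())
S=np.array([.615,.156,.133])
for pd in (70,80,90):
  for yd in (30,45,60,75,90):
    n=[]
    for k in range(25):
        Rt=pose(np.radians(yd),np.radians(pd));rng=np.random.default_rng(k)
        x=rng.uniform(lo,hi);q,e,a=ik(S+.008*Rt.apply(z),Rt,x,.001)
        if e<.002 and a<.01: n.append((np.min(np.minimum(q-lo,hi-q)).round(2),q.round(2).tolist(),elbow(q)[0].round(2).tolist()))
    n.sort(key=lambda t:-t[0]);print(pd,yd,len(n),n[:2])
E
```

```text
0.1 -20 bad [] [] [2.17, 0.97, -1.24, 2.29, -1.26, 0.31, 1.03]
0.1 -30 bad [] [] [2.05, 0.65, -1.18, 2.27, -1.26, 0.37, 0.79]
0.1 -40 bad [] [] [1.67, 0.31, -0.84, 2.24, -1.26, 0.51, 0.54]
0.1 -50 bad [] [] [0.28, 0.16, 0.54, 2.24, -1.2, 0.66, 0.3]
0.12 -20 bad [] [] [2.18, 0.9, -1.27, 2.29, -1.26, 0.35, 0.97]
0.12 -30 bad [] [] [2.06, 0.57, -1.2, 2.27, -1.26, 0.43, 0.73]
0.12 -40 bad [] [] [1.6, 0.24, -0.76, 2.24, -1.26, 0.57, 0.49]
0.12 -50 bad [] [] [0.24, 0.11, 0.58, 2.23, -1.12, 0.67, 0.21]
70 30 8 [(np.float64(0.08), [1.0, 0.69, -1.19, 2.34, 3.36, 0.54, 2.12], [0.14, -0.27, 0.59]), (np.float64(0.08), [1.05, 0.78, -1.26, 2.34, 3.28, 0.52, 2.28], [0.14, -0.3, 0.56])]
70 45 12 [(np.float64(0.17), [0.27, 0.39, -0.25, 2.25, 4.21, 0.84, 1.16], [0.16, -0.09, 0.67]), (np.float64(0.16), [0.1, 0.38, -0.07, 2.26, 4.19, 0.9, 1.13], [0.16, -0.06, 0.67])]
70 60 20 [(np.float64(0.19), [1.19, 1.04, -1.28, 2.04, -0.64, 0.36, 0.4], [0.12, -0.38, 0.46]), (np.float64(0.18), [1.2, 1.06, -1.29, 2.04, -0.58, 0.35, 0.36], [0.12, -0.39, 0.46])]
70 75 22 [(np.float64(0.43), [0.99, 0.92, -1.04, 1.84, -0.
[... 1408 characters left out ...]
at64(0.2), [0.55, 0.73, -0.48, 2.22, 4.15, 1.17, 1.54], [0.24, -0.2, 0.58]), (np.float64(0.19), [0.31, 0.68, -0.24, 2.23, 4.08, 1.3, 1.47], [0.26, -0.13, 0.6])]
90 60 19 [(np.float64(0.19), [-0.19, 0.79, 0.39, 2.08, 4.22, 1.68, 1.17], [0.31, 0.02, 0.58]), (np.float64(0.15), [1.3, 1.55, -1.32, 2.01, -0.52, 0.4, 0.64], [0.1, -0.44, 0.25])]
90 75 20 [(np.float64(0.3), [1.11, 1.33, -1.17, 1.8, -0.62, 0.81, 0.63], [0.17, -0.41, 0.34]), (np.float64(0.3), [1.11, 1.34, -1.17, 1.8, -0.62, 0.81, 0.63], [0.17, -0.41, 0.34])]
90 90 11 [(np.float64(0.44), [0.92, 1.27, -1.03, 1.58, -0.6, 1.16, 0.56], [0.24, -0.37, 0.37]), (np.float64(0.4), [0.94, 1.3, -1.07, 1.57, -0.55, 1.14, 0.53], [0.23, -0.37, 0.36])]
```

Emit:
jog_arm(
  deltas=[
    {"gripper": 1, "offset": [0, 0.005, 0], "rotation": [0, -7.1, 0]},
    {"gripper": 1, "offset": [0, 0, 0], "rotation": [0, -7.1, 0]},
    {"gripper": 1, "offset": [0, 0, 0], "rotation": [0, -7.1, 0]},
    {"gripper": 1, "offset": [0, 0, 0], "rotation": [0, -7.1, 0]},
    {"gripper": 1, "offset": [0.036, 0, 0], "rotation": [0, 0, 0]},
    {"gripper": 1, "offset": [0.036, 0, 0], "rotation": [0, 0, 0]},
    {"gripper": 1, "offset": [0.036, 0, 0], "rotation": [0, 0, 0]},
    {"gripper": 1, "offset": [0, 0, 0], "rotation": [0, 0, 0]},
  ],
)

```text
clock: 5.9
position: [0.6497, -0.276, 0.0927]
ee_rot: [0.935, 0.055, -0.35, 0.015]
ft_force: [-0.6, 0.0, -0.6]
grip_width: 0.999
grasp_force: 0.0
```

```bash
cat >> kin.py <<'E'
def delta(pt,Rt,o):
    Rc=R.from_quat(o["ee_rot"]);print("delta tool",Rc.inv().apply(np.array(pt)-o["position"]).round(4),"rot deg",np.degrees((Rc.inv()*Rt).as_rotvec()).round(1),"pitch",np.degrees(np.arctan2(Rc.as_matrix()[2,0],-Rc.as_matrix()[2,2])).round(1))
E
python3 - <<'E'
from kin import *
o=log();Rt=pose(.11,np.radians(-45));delta([.600,-.285,.020],Rt,o)
for u,v,zz in [(450,190,.05),(462,188,.18),(388,127,0.),(370,112,0)]: print(onz("top",u,v,zz).round(3))
E
```

```text
5.9 [0.089, 1.238, 0.542, 0.556, -0.173, 2.055, -1.025] [ 0.6497 -0.276   0.0927] [[0.749, 0.113, -0.653], [0.092, -0.994, -0.067], [-0.656, -0.01, -0.755]] F [-0.6  0.  -0.6] 0.999 0.0
delta tool [0.0096 0.004  0.0879] rot deg [-0.3 -4.   0.5] pitch -41.0
[ 0.555 -0.564  0.05 ]
[ 0.549 -0.571  0.18 ]
[ 0.836 -0.318 -0.   ]
[ 0.902 -0.241  0.   ]
```

Emit:
jog_arm(
  deltas=[
    {"gripper": 1, "offset": [0.006, 0.004, 0], "rotation": [0, 3, 0]},
    {"gripper": 1, "offset": [0, 0, 0.02], "rotation": [0, 0, 0]},
    {"gripper": 1, "offset": [0, 0, 0.02], "rotation": [0, 0, 0]},
    {"gripper": 1, "offset": [0, 0, 0.02], "rotation": [0, 0, 0]},
    {"gripper": 1, "offset": [0, 0, 0.018], "rotation": [0, 0, 0]},
    {"gripper": 1, "offset": [0, 0, 0.007], "rotation": [0, 0, 0]},
    {"gripper": 1, "offset": [0, 0, 0], "rotation": [0, 0, 0]},
  ],
)

```text
clock: 6.6
position: [0.6021, -0.286, 0.0268]
ee_rot: [0.944, 0.054, -0.325, 0.016]
ft_force: [0.9, 0.4, 0.5]
grip_width: 1.002
grasp_force: 0.0
```

```bash
python3 - <<'E'
from kin import *
o=log();Rt=pose(.11,np.radians(-38));delta([.601,-.2845,.020],Rt,o)
cv2.imwrite("pics/w3.png",imaging.camera("wrist"))
E
```

```text
6.6 [0.028, 1.126, 0.539, 0.917, -0.165, 1.773, -1.008] [ 0.6021 -0.286   0.0268] [[0.783, 0.112, -0.611], [0.091, -0.994, -0.065], [-0.615, -0.005, -0.789]] F [0.9 0.4 0.5] 1.002 0.0
delta tool [ 0.0034 -0.0016  0.006 ] rot deg [-0.1 -0.1  0.3] pitch -37.9
```

View pics/w3.png

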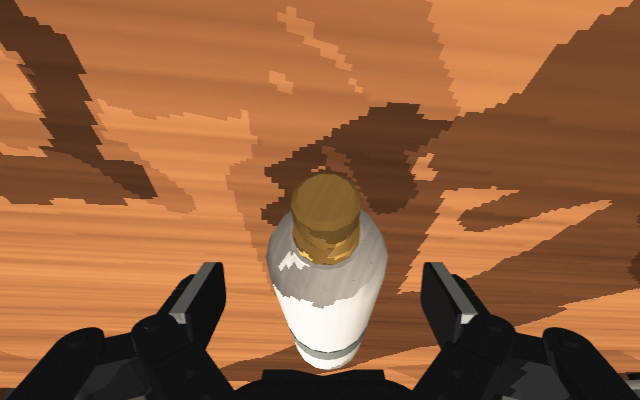

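The bottle lies centred between the pads, with the valve at (326,205) and the pads at x of about 215 and 430. I'll close on it.

Emit:
jog_arm(
  deltas=[
    {"gripper": 1, "offset": [0.002, 0, 0.004], "rotation": [0, 0, 0]},
    {"gripper": 0.4, "offset": [0, 0, 0], "rotation": [0, 0, 0]},
    {"gripper": 0.4, "offset": [0, 0, 0], "rotation": [0, 0, 0]},
    {"gripper": 0.4, "offset": [0, 0, 0], "rotation": [0, 0, 0]},
    {"gripper": 0.4, "offset": [0, 0, 0], "rotation": [0, 0, 0]},
    {"gripper": 0.4, "offset": [0, 0, 0], "rotation": [0, 0, 0]},
    {"gripper": 0.4, "offset": [0, 0, 0], "rotation": [0, 0, 0]},
  ],
  newtons=60,
)

```text
clock: 7.35
position: [0.6023, -0.2861, 0.0222]
ee_rot: [0.944, 0.054, -0.324, 0.016]
ft_force: [2.9, -1.5, 4.5]
grip_width: 0.539
grasp_force: 62.2
```

```bash
python3 s.py
```

```text
7.35 [0.028, 1.13, 0.537, 0.919, -0.165, 1.766, -1.01] [ 0.6023 -0.2861  0.0222] [[0.784, 0.112, -0.611], [0.091, -0.994, -0.066], [-0.614, -0.004, -0.789]] F [ 2.9 -1.5  4.5] 0.539 62.2
```

```bash
python3 - <<'E'
from kin import *
o=manip.get_obs();Rc=R.from_quat(o["ee_rot"])
c=Rc.inv().apply(np.array([.488,-.297,.0])-o["position"]);print("c",c.round(4))
for d in (3,4): print(d,(c-R.from_euler('y',d,degrees=True).apply(c)).round(5))
# simulate joints
q=o["joint_pos"];p=o["position"].copy();Rt=Rc
for k in range(31):
    q2,e,a=ik(p,Rt,q);
    if k%5==0: print(k*3,q2.round(2).tolist(),round(np.abs(q2-q).max(),3),p.round(3),round(e,4),round(a,3))
    q=q2
    p=p+Rt.apply(c-R.from_euler('y',3,degrees=True).apply(c));Rt=Rt*R.from_euler('y',3,degrees=True)
E
```

```text
c [-0.0769 -0.0019  0.0881]
3 [-0.00471 -0.      -0.00391]
4 [-0.00633  0.      -0.00515]
0 [0.03, 1.13, 0.54, 0.92, -0.16, 1.77, -1.01] 0.0 [ 0.602 -0.286  0.022] 0.0 0.0
15 [-0.0, 0.88, 0.53, 1.22, -0.2, 1.48, -0.97] 0.057 [ 0.593 -0.287  0.051] 0.0 0.0
30 [-0.01, 0.64, 0.53, 1.49, -0.25, 1.21, -0.9] 0.053 [ 0.576 -0.289  0.077] 0.0 0.0
45 [0.04, 0.42, 0.51, 1.74, -0.34, 0.96, -0.77] 0.05 [ 0.553 -0.292  0.097] 0.0 0.0
60 [0.15, 0.24, 0.46, 1.96, -0.54, 0.73, -0.5] 0.072 [ 0.526 -0.295  0.111] 0.0 0.0
75 [0.33, 0.14, 0.41, 2.16, -1.0, 0.64, 0.04] 0.13 [ 0.496 -0.298  0.117] 0.0 0.0
90 [1.75, 0.3, -0.89, 2.24, -1.26, 0.56, 0.55] 0.28 [ 0.466 -0.302  0.115] 0.0 0.0
```

Emit:
jog_arm(
  deltas=[
    {"gripper": 0.4, "offset": [-0.002, 0, -0.0025], "rotation": [0, 0, 0]},
    {"gripper": 0.4, "offset": [-0.0063, 0, -0.0051], "rotation": [0, 4, 0]},
    {"gripper": 0.4, "offset": [-0.0063, 0, -0.0051], "rotation": [0, 4, 0]},
    {"gripper": 0.4, "offset": [-0.0063, 0, -0.0051], "rotation": [0, 4, 0]},
    {"gripper": 0.4, "offset": [-0.0063, 0, -0.0051], "rotation": [0, 4, 0]},
    {"gripper": 0.4, "offset": [-0.0063, 0, -0.0051], "rotation": [0, 4, 0]},
    {"gripper": 0.4, "offset": [-0.0063, 0, -0.0051], "rotation": [0, 4, 0]},
    {"gripper": 0.4, "offset": [-0.0063, 0, -0.0051], "rotation": [0, 4, 0]},
    {"gripper": 0.4, "offset": [-0.0063, 0, -0.0051], "rotation": [0, 4, 0]},
    {"gripper": 0.4, "offset": [-0.0063, 0, -0.0051], "rotation": [0, 4, 0]},
    {"gripper": 0.4, "offset": [-0.0063, 0, -0.0051], "rotation": [0, 4, 0]},
    {"gripper": 0.4, "offset": [0, 0, 0], "rotation": [0, 0, 0]},
  ],
)

```text
clock: 8.55
position: [0.5584, -0.2919, 0.0933]
ee_rot: [0.998, 0.054, 0.018, -0.004]
ft_force: [-1.7, -0.7, -5.5]
grip_width: 0.539
grasp_force: 63.0
```

```bash
cat > tipst.py <<'E'
from kin import *
o=log();Rc=R.from_quat(o["ee_rot"]);c=np.array([-.0769,-.0019,.0881]);a0=R.from_quat([0.944,0.054,-0.324,0.016]).inv().apply([np.cos(.11),np.sin(.11),0])
a=Rc.apply(a0);print("pivot world",(o["position"]+Rc.apply(c)).round(4),"bottle elev deg",np.degrees(np.arcsin(a[2])).round(1), "tilt", np.degrees(np.arccos(a[2])).round(1),"axis",a.round(3))
E
python3 tipst.py
```

```text
8.55 [0.017, 0.483, 0.522, 1.662, -0.3, 1.046, -0.827] [ 0.5584 -0.2919  0.0933] [[0.993, 0.108, 0.035], [0.108, -0.994, 0.009], [0.036, -0.006, -0.999]] F [-1.7 -0.7 -5.5] 0.539 63.0
pivot world [ 0.4849 -0.2975  0.0025] bottle elev deg 39.9 tilt 50.1 axis [0.763 0.077 0.642]
```

Emit:
jog_arm(
  deltas=[
    {"gripper": 0.4, "offset": [-0.0063, 0, -0.0051], "rotation": [0, 4, 0]},
    {"gripper": 0.4, "offset": [-0.0063, 0, -0.0051], "rotation": [0, 4, 0]},
    {"gripper": 0.4, "offset": [-0.0063, 0, -0.0051], "rotation": [0, 4, 0]},
    {"gripper": 0.4, "offset": [-0.0063, 0, -0.0051], "rotation": [0, 4, 0]},
    {"gripper": 0.4, "offset": [-0.0063, 0, -0.0051], "rotation": [0, 4, 0]},
    {"gripper": 0.4, "offset": [-0.0047, 0, -0.0039], "rotation": [0, 3, 0]},
    {"gripper": 0.4, "offset": [-0.0047, 0, -0.0039], "rotation": [0, 3, 0]},
    {"gripper": 0.4, "offset": [-0.0047, 0, -0.0039], "rotation": [0, 3, 0]},
    {"gripper": 0.4, "offset": [-0.0047, 0, -0.0039], "rotation": [0, 3, 0]},
    {"gripper": 0.4, "offset": [-0.0047, 0, -0.0039], "rotation": [0, 3, 0]},
    {"gripper": 0.4, "offset": [0, 0, 0], "rotation": [0, 0, 0]},
  ],
)

```text
clock: 9.65
position: [0.497, -0.2987, 0.1201]
ee_rot: [0.946, 0.052, 0.319, -0.021]
ft_force: [0.3, 0.4, 8.9]
grip_width: 0.539
grasp_force: 62.8
```

```bash
python3 tipst.py
```

```text
9.65 [0.351, 0.139, 0.394, 2.153, -0.994, 0.641, 0.028] [ 0.497  -0.2987  0.1201] [[0.791, 0.111, 0.602], [0.085, -0.994, 0.072], [0.606, -0.006, -0.796]] F [0.3 0.4 8.9] 0.539 62.8
pivot world [ 0.489  -0.2969  0.0035] bottle elev deg 75.2 tilt 14.8 axis [0.255 0.02  0.967]
```

Emit:
jog_arm(
  deltas=[
    {"gripper": 0.4, "offset": [-0.0025, 0, -0.0047], "rotation": [0, 2.5, 0]},
    {"gripper": 0.4, "offset": [-0.0039, 0, -0.0033], "rotation": [0, 2.5, 0]},
    {"gripper": 0.4, "offset": [-0.0039, 0, -0.0033], "rotation": [0, 2.5, 0]},
    {"gripper": 0.4, "offset": [0, 0, 0], "rotation": [0, 0, 0]},
    {"gripper": 0.4, "offset": [-0.0039, 0, -0.0033], "rotation": [0, 2.5, 0]},
    {"gripper": 0.4, "offset": [-0.0031, 0, -0.0026], "rotation": [0, 2, 0]},
    {"gripper": 0.4, "offset": [0, 0, 0], "rotation": [0, 0, 0]},
    {"gripper": 0.4, "offset": [0, 0, 0], "rotation": [0, 0, 0]},
  ],
)

```text
clock: 10.45
position: [0.4809, -0.301, 0.1207]
ee_rot: [0.919, 0.052, 0.389, -0.026]
ft_force: [-3.3, 5.7, 27.9]
grip_width: 0.54
grasp_force: 64.9
```

```bash
python3 tipst.py
```

```text
10.45 [0.763, 0.145, 0.064, 2.222, -1.268, 0.667, 0.376] [ 0.4809 -0.301   0.1207] [[0.692, 0.116, 0.712], [0.075, -0.993, 0.089], [0.718, -0.008, -0.696]] F [-3.3  5.7 27.9] 0.54 64.9
pivot world [ 0.4902 -0.297   0.0042] bottle elev deg 83.7 tilt 6.3 axis [0.109 0.002 0.994]
```

Emit:
jog_arm(
  deltas=[
    {"gripper": 0.4, "offset": [0.0014, 0, -0.0014], "rotation": [0, 0, 0]},
    {"gripper": 0.4, "offset": [-0.0031, 0, -0.0026], "rotation": [0, 2, 0]},
    {"gripper": 0.4, "offset": [0, 0, 0], "rotation": [0, 0, 0]},
    {"gripper": 0.4, "offset": [-0.0031, 0, -0.0026], "rotation": [0, 2, 0]},
    {"gripper": 0.4, "offset": [0, 0, 0], "rotation": [0, 0, 0]},
    {"gripper": 0.4, "offset": [-0.0031, 0, -0.0026], "rotation": [0, 2, 0]},
    {"gripper": 0.4, "offset": [0, 0, 0], "rotation": [0, 0, 0]},
    {"gripper": 0.4, "offset": [0, 0, 0], "rotation": [0, 0, 0]},
  ],
)

```text
clock: 11.25
position: [0.4762, -0.3034, 0.1198]
ee_rot: [0.912, 0.052, 0.407, -0.028]
ft_force: [-5.5, 6.1, 52.9]
grip_width: 0.545
grasp_force: 67.6
```

```bash
python3 tipst.py
```

```text
11.25 [1.228, 0.183, -0.389, 2.217, -1.266, 0.636, 0.431] [ 0.4762 -0.3034  0.1198] [[0.663, 0.117, 0.739], [0.071, -0.993, 0.093], [0.745, -0.009, -0.667]] F [-5.5  6.1 52.9] 0.545 67.6
pivot world [ 0.4901 -0.2988  0.0038] bottle elev deg 86.0 tilt 4.0 axis [ 0.07  -0.003  0.998]
```

Emit:
jog_arm(
  deltas=[
    {"gripper": 0.4, "offset": [0.0023, 0, -0.002], "rotation": [0, 0, 0]},
    {"gripper": 0.4, "offset": [0, 0, 0], "rotation": [0, 0, 0]},
  ],
)

```text
clock: 11.45
position: [0.4745, -0.3031, 0.1199]
ee_rot: [0.913, 0.051, 0.404, -0.028]
ft_force: [-0.3, 1.5, 29.9]
grip_width: 0.543
grasp_force: 65.3
```

```bash
python3 - <<'E'
from tipst import *
b=imaging.camera("scene");cv2.imwrite("pics/s2.png",cv2.resize(b[120:330,130:400],None,fx=2.8,fy=2.8,interpolation=3))
E
```

```text
11.45 [1.224, 0.178, -0.385, 2.218, -1.257, 0.636, 0.42] [ 0.4745 -0.3031  0.1199] [[0.668, 0.116, 0.735], [0.071, -0.993, 0.092], [0.741, -0.009, -0.671]] F [-0.3  1.5 29.9] 0.543 65.3
pivot world [ 0.4878 -0.2986  0.0038] bottle elev deg 85.7 tilt 4.3 axis [ 0.076 -0.003  0.997]
```

View pics/s2.png

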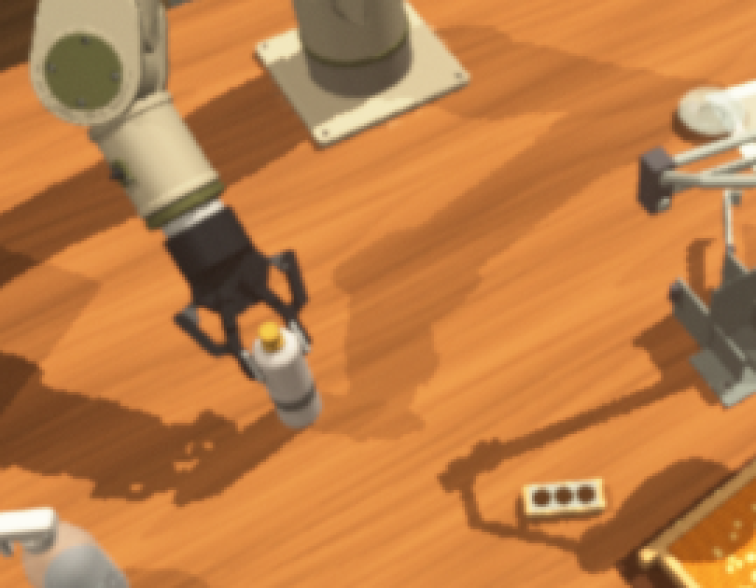

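Emit:
jog_arm(
  deltas=[
    {"gripper": 0.4, "offset": [0.0015, 0, -0.0013], "rotation": [0, 0, 0]},
    {"gripper": 0.4, "offset": [0, 0, 0], "rotation": [0, 0, 0]},
  ],
  newtons=30,
)

```text
clock: 11.7
position: [0.4733, -0.3027, 0.1199]
ee_rot: [0.913, 0.051, 0.403, -0.028]
ft_force: [2.2, -1.1, 18.0]
grip_width: 0.541
grasp_force: 63.9
```

```bash
python3 - <<'E'
from tipst import *
c=lambda x,y:(130+x/2.8,120+y/2.8)
f=onz("scene",*c(299,415),.005);print("foot approx",f.round(4))
for t in ([.464,-.301],[.459,-.3]):
    print(t,[((proj("scene",[*t,h])-[130,120])*2.8).round(0).tolist() for h in (0,.14,.178)])
E
```

```text
11.7 [1.223, 0.175, -0.384, 2.219, -1.251, 0.636, 0.413] [ 0.4733 -0.3027  0.1199] [[0.67, 0.115, 0.733], [0.07, -0.993, 0.092], [0.739, -0.01, -0.674]] F [ 2.2 -1.1 18. ] 0.541 63.9
pivot world [ 0.4862 -0.2982  0.0037] bottle elev deg 85.5 tilt 4.5 axis [ 0.079 -0.004  0.997]
foot approx [ 0.4756 -0.3044  0.005 ]
[0.464, -0.301] [[298.0, 408.0], [271.0, 340.0], [263.0, 319.0]]
[0.459, -0.3] [[297.0, 404.0], [270.0, 336.0], [262.0, 315.0]]
```

Emit:
jog_arm(
  deltas=[
    {"gripper": 0.4, "offset": [0.0012, 0, -0.001], "rotation": [0, 1, 0]},
    {"gripper": 0.4, "offset": [0.0012, 0, -0.001], "rotation": [0, 1, 0]},
    {"gripper": 0.6, "offset": [0, 0, 0], "rotation": [0, 0, 0]},
    {"gripper": 0.65, "offset": [0, 0, 0], "rotation": [0, 0, 0]},
    {"gripper": 0.8, "offset": [0, 0, 0], "rotation": [0, 0, 0]},
    {"gripper": 1, "offset": [0, 0, 0], "rotation": [0, 0, 0]},
    {"gripper": 1, "offset": [0, 0, 0], "rotation": [0, 0, 0]},
    {"gripper": 1, "offset": [0, 0, 0], "rotation": [0, 0, 0]},
  ],
)

```text
clock: 12.5
position: [0.4701, -0.3006, 0.1186]
ee_rot: [0.908, 0.05, 0.416, -0.03]
ft_force: [-1.3, -0.4, 0.0]
grip_width: 1.004
grasp_force: 0.0
```

```bash
python3 - <<'E'
from s import *
o=log();b=imaging.camera("scene");t=imaging.camera("top");cv2.imwrite("pics/t3raw.png",t)
cv2.imwrite("pics/s3.png",cv2.resize(b[190:290,180:280],None,fx=5,fy=5,interpolation=3))
E
```

```text
12.5 [1.432, 0.205, -0.585, 2.228, -1.262, 0.619, 0.459] [ 0.4701 -0.3006  0.1186] [[0.65, 0.115, 0.752], [0.065, -0.993, 0.095], [0.757, -0.013, -0.653]] F [-1.3 -0.4  0. ] 1.004 0.0
```

View pics/s3.png

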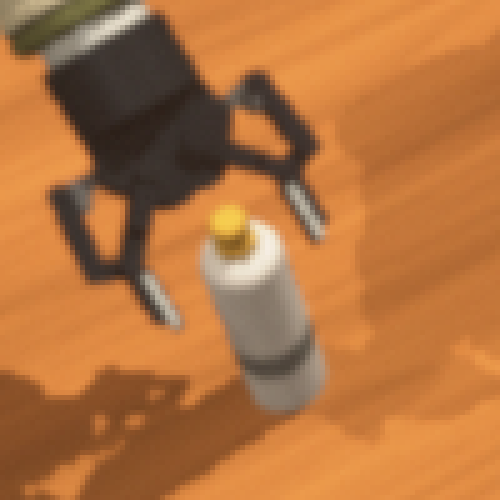

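The bottle stands upright: valve top at crop (230,215), foot bottom at about (285,412), hand open around it. I'll compute its position from the valve top and check the approach and slide path with the kinematic model.

```bash
python3 - <<'E'
from kin import *
c=lambda x,y:(180+x/5-.4,190+y/5-.4)
v=onz("scene",*c(231,217),.178);print("valve",v.round(4), "foot px if vertical",[(((proj("scene",[v[0],v[1],h])-[180,190])*5)).round(0).tolist() for h in(0,)])
b=np.array([v[0],v[1],.134]);z=np.array([0,0,1.])
o=manip.get_obs();q=o["joint_pos"];Rc=R.from_quat(o["ee_rot"])
from scipy.spatial.transform import Slerp
cur=[o["position"],Rc]
def go(name,p,Rt,n):
    global q
    sl=Slerp([0,1],R.concatenate([cur[1],Rt]));p0=cur[0];mx=0;me=0
    for k in range(1,n+1):
        q2,e,a=ik(p0+(np.array(p)-p0)*k/n,sl(k/n),q);mx=max(mx,np.abs(q2-q).max());me=max(me,e,a);q=q2
    cur[0],cur[1]=np.array(p),Rt;E,W=elbow(q);print(name,q.round(2).tolist(),"maxstep",mx.round(3),"err",round(me,4),"E",E.round(2),"W",W.round(2),"p",np.round(p,3))
up=np.array([.42,-.3,.30]);go("back/up",o["position"]+Rc.apply([0,0,-.11]),Rc,10)
for yd,pd in ((70,85),(85,85)):
    Q=q.copy();C=list(cur)
    Rt=pose(np.radians(yd),np.radians(pd));f=Rt.apply(z)
    go("over",b-f*.13+[0,0,.1],Rt,20);go("down",b-f*.13,Rt,8);go("grasp",b+.008*f,Rt,8)
    go("mouth",np.array([.52,.156,.134])+.008*f,Rt,20);go("seat",np.array([.612,.156,.134])+.008*f,Rt,8)
    q=Q;cur[:]=C
E
```

```text
valve [ 0.4641 -0.2956  0.178 ] foot px if vertical [[291.0, 374.0]]
back/up [1.56, -0.03, -0.48, 2.25, -1.12, 0.91, 0.35] maxstep 0.03 err 0.0 E [-0.04  0.    0.71] W [ 0.14 -0.34  0.41] p [ 0.387 -0.311  0.19 ]
over [1.39, 1.01, -0.5, 1.12, -0.76, 2.0, 0.55] maxstep 0.069 err 0.0 E [ 0.03 -0.39  0.49] W [ 0.31 -0.73  0.27] p [ 0.42  -0.417  0.245]
down [1.37, 1.14, -0.47, 1.11, -0.69, 1.95, 0.66] maxstep 0.017 err 0.0 E [ 0.04 -0.41  0.44] W [ 0.31 -0.73  0.17] p [ 0.42  -0.417  0.145]
grasp [1.33, 1.02, -0.53, 1.43, -0.73, 1.71, 0.74] maxstep 0.048 err 0.0 E [ 0.05 -0.39  0.48] W [ 0.35 -0.6   0.16] p [ 0.467 -0.288  0.133]
mouth [1.07, 0.89, -0.9, 2.12, -1.19, 0.92, 1.06] maxstep 0.056 err 0.0 E [ 0.14 -0.33  0.53] W [ 0.41 -0.15  0.16] p [0.523 0.163 0.133]
seat [0.93, 0.96, -0.86, 1.91, -1.16, 0.91, 0.94] maxstep 0.028 err 0.0 E [ 0.2  -0.32  0.5 ] W [ 0.5  -0.15  0.16] p [0.615 0.163 0.133]
over [1.49, 1.44, -1.4, 0.87, -0.08, 2.05, 0.1] maxstep 0.692 err 0.0624 E [ 0.01 -0.45  0.29] W [ 0.4  -0.74  0.28] p [ 0.453 -0.425  0.245]
down [1.44, 1.47, -1.2, 0.84, -0.1, 2.05, 0.29] maxstep 0.026 err 0.0609 E [ 0.03 -0.45  0.28] W [ 0.41 -0.74  0.18] p [ 0.453 -0.425  0.145]
grasp [1.51, 1.44, -1.22, 1.21, -0.1, 1.81, 0.31] maxstep 0.063 err 0.0262 E [-0.   -0.45  0.3 ] W [ 0.44 -0.62  0.16] p [ 0.465 -0.288  0.133]
mouth [1.27, 1.44, -1.33, 1.91, -0.17, 0.88, 0.29] maxstep 0.059 err 0.0 E [ 0.11 -0.44  0.3 ] W [ 0.49 -0.17  0.16] p [0.521 0.164 0.133]
seat [1.1, 1.46, -1.33, 1.67, -0.17, 0.94, 0.25] maxstep 0.031 err 0.0 E [ 0.18 -0.41  0.29] W [ 0.58 -0.17  0.16] p [0.613 0.164 0.133]
```

Emit:
jog_arm(
  deltas=[
    {"gripper": 1, "offset": [0, 0, -0.02], "rotation": [0, 0, 0]},
    {"gripper": 1, "offset": [0, 0, -0.03], "rotation": [0, 0, 0]},
    {"gripper": 1, "offset": [0, 0, -0.03], "rotation": [0, 0, 0]},
    {"gripper": 1, "offset": [0, 0, -0.03], "rotation": [0, 0, 0]},
    {"gripper": 1, "offset": [0.025, 0, -0.022], "rotation": [0, 0, 0]},
    {"gripper": 1, "offset": [0.025, 0, -0.022], "rotation": [0, 0, 0]},
    {"gripper": 1, "offset": [0.021, 0.03, -0.025], "rotation": [0, 0, 0]},
    {"gripper": 1, "offset": [-0.002, 0.03, -0.003], "rotation": [0, 0, 0]},
    {"gripper": 1, "offset": [-0.002, 0.03, -0.003], "rotation": [0, 0, 0]},
    {"gripper": 1, "offset": [-0.002, 0.03, -0.003], "rotation": [0, 0, 0]},
    {"gripper": 1, "offset": [0, 0, 0], "rotation": [0, 0, 0]},
  ],
)

```text
clock: 13.7
position: [0.3835, -0.4372, 0.2887]
ee_rot: [0.908, 0.048, 0.416, -0.029]
ft_force: [-0.6, 0.3, 0.6]
grip_width: 1.002
grasp_force: 0.0
```

```bash
python3 - <<'E'
from kin import *
o=log();Rt=pose(np.radians(70),np.radians(85));f=Rt.apply([0,0,1]);delta(np.array([.466,-.297,.234])-f*.13,Rt,o)
t=imaging.camera("top");s=imaging.camera("scene")
for n,im,z in(("top",t,.178),("scene",s,.178)):
    h=cv2.cvtColor(im,cv2.COLOR_BGR2HSV);m=cv2.inRange(h,(20,150,100),(32,255,255))
    k,l,st,ce=cv2.connectedComponentsWithStats(m)
    for i in range(1,k):
        p=onz(n,*ce[i],z)
        if np.hypot(p[0]-.466,p[1]+.297)<.06: print(n,ce[i].round(1),st[i,4],p.round(4))
E
```

```text
13.7 [1.602, 0.108, -0.424, 1.888, -0.91, 1.092, 0.136] [ 0.3835 -0.4372  0.2887] [[0.649, 0.111, 0.752], [0.062, -0.994, 0.092], [0.758, -0.013, -0.652]] F [-0.6  0.3  0.6] 1.002 0.0
delta tool [-0.0069 -0.0136  0.0587] rot deg [ 59.2  31.5 -25.7] pitch 49.3
scene [225.1 234. ] 26 [ 0.466  -0.2985  0.178 ]
```

Emit:
jog_arm(
  deltas=[
    {"gripper": 1, "offset": [0, 0, 0], "rotation": [5.92, 3.15, -2.57]},
    {"gripper": 1, "offset": [0, 0, 0], "rotation": [5.92, 3.15, -2.57]},
    {"gripper": 1, "offset": [0, 0, 0], "rotation": [5.92, 3.15, -2.57]},
    {"gripper": 1, "offset": [0, 0, 0], "rotation": [5.92, 3.15, -2.57]},
    {"gripper": 1, "offset": [0, 0, 0], "rotation": [5.92, 3.15, -2.57]},
    {"gripper": 1, "offset": [0, 0, 0], "rotation": [5.92, 3.15, -2.57]},
    {"gripper": 1, "offset": [0, 0, 0], "rotation": [5.92, 3.15, -2.57]},
    {"gripper": 1, "offset": [0, 0, 0], "rotation": [5.92, 3.15, -2.57]},
    {"gripper": 1, "offset": [0, 0, 0], "rotation": [5.92, 3.15, -2.57]},
    {"gripper": 1, "offset": [0, 0, 0], "rotation": [5.92, 3.15, -2.57]},
    {"gripper": 1, "offset": [0, 0, 0], "rotation": [0, 0, 0]},
    {"gripper": 1, "offset": [0, 0, 0], "rotation": [0, 0, 0]},
  ],
)

```text
clock: 15.0
position: [0.3843, -0.4331, 0.2893]
ee_rot: [0.603, 0.424, 0.553, -0.389]
ft_force: [-1.3, 0.7, 0.2]
grip_width: 1.001
grasp_force: 0.0
```

```bash
python3 - <<'E'
from kin import *
o=log();Rt=pose(np.radians(70),np.radians(85));f=Rt.apply([0,0,1]);delta(np.array([.466,-.297,.134])-f*.13,Rt,o)
E
```

```text
15.0 [1.479, 0.983, -0.595, 1.099, -0.73, 2.059, 0.475] [ 0.3843 -0.4331  0.2893] [[0.03, 0.941, 0.337], [0.081, -0.338, 0.938], [0.996, -0.001, -0.086]] F [-1.3  0.7  0.2] 1.001 0.0
delta tool [-0.1412  0.0305  0.0385] rot deg [-0.2 -0.  -0. ] pitch 85.0
```

Emit:
jog_arm(
  deltas=[
    {"gripper": 1, "offset": [-0.01, 0.015, 0.02], "rotation": [0, 0, 0]},
    {"gripper": 1, "offset": [-0.03, 0.0155, 0.0185], "rotation": [0, 0, 0]},
    {"gripper": 1, "offset": [-0.035, 0, 0], "rotation": [0, 0, 0]},
    {"gripper": 1, "offset": [-0.035, 0, 0], "rotation": [0, 0, 0]},
    {"gripper": 1, "offset": [-0.031, 0, 0], "rotation": [0, 0, 0]},
    {"gripper": 1, "offset": [0, 0, 0.03], "rotation": [0, 0, 0]},
    {"gripper": 1, "offset": [0, 0, 0], "rotation": [0, 0, 0]},
  ],
)

```text
clock: 15.7
position: [0.4318, -0.3888, 0.1438]
ee_rot: [0.603, 0.424, 0.552, -0.39]
ft_force: [0.5, -1.0, 1.0]
grip_width: 1.003
grasp_force: 0.0
```

```bash
python3 - <<'E'
from kin import *
o=log();Rt=pose(np.radians(70),np.radians(85));f=Rt.apply([0,0,1]);delta(np.array([.466,-.297,.134])+f*.008,Rt,o)
im=imaging.camera("wrist");cv2.imwrite("pics/w4.png",im)
h=cv2.cvtColor(im,cv2.COLOR_BGR2HSV);m=cv2.inRange(h,(20,150,80),(32,255,255));k,l,st,ce=cv2.connectedComponentsWithStats(m)
for i in range(1,k):
    if st[i,4]>60: print(ce[i].round(1),st[i],onz("wrist",*ce[i],.17,o).round(4))
E
```

```text
15.7 [1.404, 1.128, -0.563, 1.179, -0.639, 1.88, 0.642] [ 0.4318 -0.3888  0.1438] [[0.031, 0.942, 0.335], [0.081, -0.337, 0.938], [0.996, -0.001, -0.087]] F [ 0.5 -1.   1. ] 1.003 0.0
delta tool [-0.0013  0.0013  0.1064] rot deg [-0.3 -0.  -0.1] pitch 85.0
[624.4 267.2] [600 249  40  42 794] [ 0.5136 -0.4501  0.17  ]
```

View pics/w4.png

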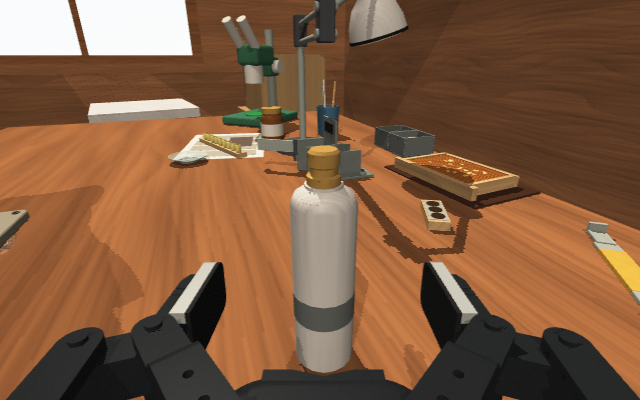

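Wrist view: the bottle stands vertical and centred at x = 323, between pads at 215 and 432, with the bracket and gate visible behind at (330,160). I'll advance and grip.

Emit:
jog_arm(
  deltas=[
    {"gripper": 1, "offset": [0, 0.001, 0.03], "rotation": [0, 0, 0]},
    {"gripper": 1, "offset": [0, 0, 0.03], "rotation": [0, 0, 0]},
    {"gripper": 1, "offset": [0, 0, 0.03], "rotation": [0, 0, 0]},
    {"gripper": 1, "offset": [0, 0, 0.014], "rotation": [0, 0, 0]},
    {"gripper": 1, "offset": [0, 0, 0], "rotation": [0, 0, 0]},
    {"gripper": 0.62, "offset": [0, 0, 0], "rotation": [0, 0, 0]},
    {"gripper": 0.5, "offset": [0, 0, 0], "rotation": [0, 0, 0]},
    {"gripper": 0.45, "offset": [0, 0, 0], "rotation": [0, 0, 0]},
    {"gripper": 0.45, "offset": [0, 0, 0], "rotation": [0, 0, 0]},
    {"gripper": 0.45, "offset": [0, 0, 0], "rotation": [0, 0, 0]},
    {"gripper": 0.45, "offset": [0, 0, 0], "rotation": [0, 0, 0]},
  ],
  newtons=40,
)

```text
clock: 16.85
position: [0.468, -0.2949, 0.1334]
ee_rot: [0.604, 0.424, 0.553, -0.388]
ft_force: [-0.7, -1.3, 1.5]
grip_width: 0.543
grasp_force: 44.6
```

```bash
python3 - <<'E'
from kin import *
o=log();Rt=pose(np.radians(70),np.radians(85));f=Rt.apply([0,0,1]);b=o["position"]-.008*R.from_quat(o["ee_rot"]).apply([0,0,1]);print("grasp pt",b.round(4))
delta(np.array([.52,.156,b[2]])+f*.008,Rt,o);delta(np.array([.613,.156,b[2]])+f*.008,Rt,o)
E
```

```text
16.85 [1.381, 1.054, -0.607, 1.407, -0.67, 1.694, 0.696] [ 0.468  -0.2949  0.1334] [[0.03, 0.94, 0.339], [0.083, -0.34, 0.937], [0.996, -0.0, -0.088]] F [-0.7 -1.3  1.5] 0.543 44.6
grasp pt [ 0.4653 -0.3024  0.1341]
delta tool [ 0.0396 -0.1044  0.4479] rot deg [-0.1  0.  -0. ] pitch 85.0
delta tool [ 0.0424 -0.0169  0.4794] rot deg [-0.1  0.  -0. ] pitch 85.0
```

Emit:
jog_arm(
  deltas=[
    {"gripper": 0.45, "offset": [0.0015, 0, 0], "rotation": [0, 0, 0]},
    {"gripper": 0.45, "offset": [0.001, -0.0026, 0.0112], "rotation": [0, 0, 0]},
    {"gripper": 0.45, "offset": [0.002, -0.0052, 0.0224], "rotation": [0, 0, 0]},
    {"gripper": 0.45, "offset": [0.002, -0.0052, 0.0224], "rotation": [0, 0, 0]},
    {"gripper": 0.45, "offset": [0.002, -0.0052, 0.0224], "rotation": [0, 0, 0]},
    {"gripper": 0.45, "offset": [0.002, -0.0052, 0.0224], "rotation": [0, 0, 0]},
    {"gripper": 0.45, "offset": [0.002, -0.0052, 0.0224], "rotation": [0, 0, 0]},
    {"gripper": 0.45, "offset": [0.002, -0.0052, 0.0224], "rotation": [0, 0, 0]},
    {"gripper": 0.45, "offset": [0.002, -0.0052, 0.0224], "rotation": [0, 0, 0]},
    {"gripper": 0.45, "offset": [0.002, -0.0052, 0.0224], "rotation": [0, 0, 0]},
    {"gripper": 0.45, "offset": [0.002, -0.0052, 0.0224], "rotation": [0, 0, 0]},
    {"gripper": 0.45, "offset": [0.002, -0.0052, 0.0224], "rotation": [0, 0, 0]},
    {"gripper": 0.45, "offset": [0.001, -0.0026, 0.0112], "rotation": [0, 0, 0]},
    {"gripper": 0.45, "offset": [0, 0, 0], "rotation": [0, 0, 0]},
  ],
)

```text
clock: 18.25
position: [0.4976, -0.0402, 0.1351]
ee_rot: [0.603, 0.424, 0.552, -0.389]
ft_force: [-0.9, -1.1, -5.7]
grip_width: 0.544
grasp_force: 44.3
```

```bash
python3 - <<'E'
from kin import *
o=log();Rt=pose(np.radians(70),np.radians(85));f=Rt.apply([0,0,1])
delta(np.array([.51,.156,.135])+f*.008,Rt,o)
# bottle location & tilt in top view: brass and white body mask
for n in("top","scene"):
    im=imaging.camera(n);h=cv2.cvtColor(im,cv2.COLOR_BGR2HSV);b=o["position"]-.008*f
    m=cv2.inRange(h,(18,130,90),(34,255,255));k,l,st,ce=cv2.connectedComponentsWithStats(m)
    for i in range(1,k):
        p=onz(n,*ce[i],.172)
        if np.hypot(*(p-b)[:2])<.08: print(n,ce[i].round(1),st[i,4],p.round(4),"vs grasp",b.round(4))
E
```

```text
18.25 [1.314, 0.898, -0.774, 1.912, -0.846, 1.26, 0.843] [ 0.4976 -0.0402  0.1351] [[0.031, 0.942, 0.335], [0.082, -0.337, 0.938], [0.996, -0.001, -0.088]] F [-0.9 -1.1 -5.7] 0.544 44.3
delta tool [ 0.0164 -0.0544  0.1962] rot deg [-0.3  0.  -0. ] pitch 85.0
top [325.7 201.5] 14 [ 0.4968 -0.0424  0.172 ] vs grasp [ 0.4949 -0.0477  0.1358]
scene [310.3 204.4] 55 [ 0.4996 -0.0459  0.172 ] vs grasp [ 0.4949 -0.0477  0.1358]
```

Emit:
jog_arm(
  deltas=[
    {"gripper": 0.45, "offset": [0.0009, -0.0021, 0.0099], "rotation": [0, 0, 0]},
    {"gripper": 0.45, "offset": [0.0017, -0.0042, 0.0198], "rotation": [0, 0, 0]},
    {"gripper": 0.45, "offset": [0.0017, -0.0042, 0.0198], "rotation": [0, 0, 0]},
    {"gripper": 0.45, "offset": [0.0017, -0.0042, 0.0198], "rotation": [0, 0, 0]},
    {"gripper": 0.45, "offset": [0.0017, -0.0042, 0.0198], "rotation": [0, 0, 0]},
    {"gripper": 0.45, "offset": [0.0017, -0.0042, 0.0198], "rotation": [0, 0, 0]},
    {"gripper": 0.45, "offset": [0.0017, -0.0042, 0.0198], "rotation": [0, 0, 0]},
    {"gripper": 0.45, "offset": [0.0017, -0.0042, 0.0198], "rotation": [0, 0, 0]},
    {"gripper": 0.45, "offset": [0.0017, -0.0042, 0.0198], "rotation": [0, 0, 0]},
    {"gripper": 0.45, "offset": [0.0017, -0.0042, 0.0198], "rotation": [0, 0, 0]},
    {"gripper": 0.45, "offset": [0.0009, -0.0021, 0.0099], "rotation": [0, 0, 0]},
    {"gripper": 0.45, "offset": [0, 0, 0], "rotation": [0, 0, 0]},
  ],
)

```text
clock: 19.55
position: [0.5259, 0.16, 0.135]
ee_rot: [0.603, 0.424, 0.552, -0.389]
ft_force: [0.7, -0.4, -6.6]
grip_width: 0.543
grasp_force: 44.3
```

```bash
python3 - <<'E'
from kin import *
o=log();Rt=pose(np.radians(70),np.radians(85));f=Rt.apply([0,0,1])
delta([.612,.161,.1345],Rt,o)
for n in("top","scene"):
    im=imaging.camera(n);h=cv2.cvtColor(im,cv2.COLOR_BGR2HSV);b=o["position"]
    m=cv2.inRange(h,(18,130,90),(34,255,255));k,l,st,ce=cv2.connectedComponentsWithStats(m)
    for i in range(1,k):
        p=onz(n,*ce[i],.172)
        if np.hypot(*(p-b)[:2])<.08: print(n,ce[i].round(1),st[i,4],p.round(4),"minus TCP",(p-b).round(4))
E
```

```text
19.55 [1.138, 0.95, -0.97, 2.106, -1.101, 0.863, 0.996] [0.5259 0.16   0.135 ] [[0.03, 0.941, 0.337], [0.082, -0.338, 0.938], [0.996, -0.001, -0.087]] F [ 0.7 -0.4 -6.6] 0.543 44.3
delta tool [0.0022 0.0807 0.03  ] rot deg [-0.2  0.  -0. ] pitch 85.0
top [274.5 194.1] 15 [0.5255 0.1559 0.172 ] minus TCP [-0.0004 -0.004   0.037 ]
scene [372.6 179.8] 5 [0.5207 0.1648 0.172 ] minus TCP [-0.0052  0.0048  0.037 ]
```

Emit:
jog_arm(
  deltas=[
    {"gripper": 0.45, "offset": [0.0002, 0.0101, 0.0036], "rotation": [0, 0, 0]},
    {"gripper": 0.45, "offset": [0.0002, 0.0101, 0.0036], "rotation": [0, 0, 0]},
    {"gripper": 0.45, "offset": [0.0002, 0.0101, 0.0036], "rotation": [0, 0, 0]},
    {"gripper": 0.45, "offset": [0.0002, 0.0101, 0.0036], "rotation": [0, 0, 0]},
    {"gripper": 0.45, "offset": [0.0002, 0.0101, 0.0036], "rotation": [0, 0, 0]},
    {"gripper": 0.45, "offset": [0.0002, 0.0101, 0.0036], "rotation": [0, 0, 0]},
    {"gripper": 0.45, "offset": [0, 0, 0], "rotation": [0, 0, 0]},
  ],
)

```text
clock: 20.35
position: [0.5921, 0.1587, 0.1343]
ee_rot: [0.604, 0.424, 0.553, -0.388]
ft_force: [0.3, 0.2, -6.0]
grip_width: 0.547
grasp_force: 44.3
```

Emit:
jog_arm(
  deltas=[
    {"gripper": 0.45, "offset": [0.0001, 0.0075, 0.0027], "rotation": [0, 0, 0]},
    {"gripper": 0.45, "offset": [0.0001, 0.006, 0.0021], "rotation": [0, 0, 0]},
    {"gripper": 0.45, "offset": [0, 0.0025, 0.0009], "rotation": [0, 0, 0]},
    {"gripper": 0.45, "offset": [0, 0, 0], "rotation": [0, 0, 0]},
  ],
)

```text
clock: 20.75
position: [0.6079, 0.1586, 0.1337]
ee_rot: [0.604, 0.424, 0.553, -0.388]
ft_force: [0.7, 0.1, -5.6]
grip_width: 0.542
grasp_force: 44.3
```

```bash
python3 s.py
```

```text
20.75 [1.002, 1.005, -0.936, 1.916, -1.076, 0.867, 0.901] [0.6079 0.1586 0.1337] [[0.03, 0.941, 0.338], [0.083, -0.34, 0.937], [0.996, -0.0, -0.088]] F [ 0.7  0.1 -5.6] 0.542 44.3
```

Emit:
jog_arm(
  deltas=[
    {"gripper": 0.45, "offset": [0, 0.0025, 0.0015], "rotation": [0, 0, 0]},
    {"gripper": 0.45, "offset": [0, 0.0025, 0.0015], "rotation": [0, 0, 0]},
    {"gripper": 0.45, "offset": [0, 0, 0], "rotation": [0, 0, 0]},
  ],
)

```text
clock: 21.05
position: [0.6136, 0.1598, 0.1335]
ee_rot: [0.604, 0.424, 0.553, -0.388]
ft_force: [-0.5, 0.5, -5.3]
grip_width: 0.543
grasp_force: 44.3
```

Emit:
jog_arm(
  deltas=[
    {"gripper": 0.45, "offset": [0, 0.0019, 0.0007], "rotation": [0, 0, 0]},
    {"gripper": 0.45, "offset": [0, 0.0019, 0.0007], "rotation": [0, 0, 0]},
    {"gripper": 0.45, "offset": [0, 0, 0], "rotation": [0, 0, 0]},
  ],
)

```text
clock: 21.35
position: [0.6177, 0.1597, 0.1334]
ee_rot: [0.604, 0.424, 0.553, -0.388]
ft_force: [-0.6, 0.3, -4.4]
grip_width: 0.546
grasp_force: 44.2
```

Emit:
jog_arm(
  deltas=[
    {"gripper": 0.45, "offset": [0, 0.0019, 0.0007], "rotation": [0, 0, 0]},
    {"gripper": 0.45, "offset": [0, 0, 0], "rotation": [0, 0, 0]},
  ],
)

```text
clock: 21.55
position: [0.6183, 0.1604, 0.1334]
ee_rot: [0.603, 0.424, 0.552, -0.389]
ft_force: [-7.4, -1.5, -2.6]
grip_width: 0.545
grasp_force: 44.8
```

Emit:
jog_arm(
  deltas=[
    {"gripper": 0.45, "offset": [0, 0.0019, 0.0007], "rotation": [0, 0, 0]},
    {"gripper": 0.45, "offset": [0, 0, 0], "rotation": [0, 0, 0]},
  ],
)

```text
clock: 21.75
position: [0.6186, 0.1611, 0.1335]
ee_rot: [0.602, 0.425, 0.552, -0.391]
ft_force: [-17.7, -7.6, 1.5]
grip_width: 0.547
grasp_force: 45.9
```

Emit:
jog_arm(
  deltas=[
    {"gripper": 0.45, "offset": [0, -0.0024, -0.0009], "rotation": [0, 0, 0]},
    {"gripper": 0.45, "offset": [0, -0.0024, -0.0009], "rotation": [0, 0, 0]},
    {"gripper": 0.45, "offset": [-0.0008, 0, 0], "rotation": [0, 0, 0]},
    {"gripper": 0.45, "offset": [0, 0, 0], "rotation": [0, 0, 0]},
  ],
)

```text
clock: 22.15
position: [0.6164, 0.1599, 0.1334]
ee_rot: [0.603, 0.424, 0.553, -0.389]
ft_force: [-1.0, -0.5, 0.2]
grip_width: 0.541
grasp_force: 44.4
```

Emit:
jog_arm(
  deltas=[
    {"gripper": 0.6, "offset": [0, 0, 0], "rotation": [0, 0, 0]},
    {"gripper": 0.7, "offset": [0, 0, 0], "rotation": [0, 0, 0]},
    {"gripper": 0.75, "offset": [0, 0, 0], "rotation": [0, 0, 0]},
    {"gripper": 0.75, "offset": [0, 0, -0.01], "rotation": [0, 0, 0]},
    {"gripper": 0.75, "offset": [0, 0, -0.02], "rotation": [0, 0, 0]},
    {"gripper": 0.75, "offset": [0, 0, -0.03], "rotation": [0, 0, 0]},
    {"gripper": 0.75, "offset": [0, 0, -0.03], "rotation": [0, 0, 0]},
    {"gripper": 0.75, "offset": [0, 0, -0.03], "rotation": [0, 0, 0]},
    {"gripper": 0.75, "offset": [0, 0, -0.03], "rotation": [0, 0, 0]},
    {"gripper": 0.75, "offset": [0, 0, 0], "rotation": [0, 0, 0]},
  ],
)

```text
clock: 23.15
position: [0.5659, 0.0135, 0.145]
ee_rot: [0.606, 0.422, 0.553, -0.386]
ft_force: [0.2, -1.3, 0.2]
grip_width: 0.747
grasp_force: 0.0
```

```bash
python3 - <<'E'
from kin import *
o=log()
for n in("top","scene"):
    im=imaging.camera(n);h=cv2.cvtColor(im,cv2.COLOR_BGR2HSV)
    m=cv2.inRange(h,(18,120,70),(34,255,255));k,l,st,ce=cv2.connectedComponentsWithStats(m)
    for i in range(1,k):
        p=onz(n,*ce[i],.172)
        if np.hypot(*(p-[.616,.157,0])[:2])<.08: print(n,ce[i].round(1),st[i,4],p.round(4))
q=o["joint_pos"];cur=[o["position"],R.from_quat(o["ee_rot"])]
from scipy.spatial.transform import Slerp
def go(name,p,Rt,n):
    global q
    sl=Slerp([0,1],R.concatenate([cur[1],Rt]));p0=cur[0];mx=0;me=0
    for k in range(1,n+1):
        q2,e,a=ik(p0+(np.array(p)-p0)*k/n,sl(k/n),q);mx=max(mx,np.abs(q2-q).max());me=max(me,e,a);q=q2
    cur[0],cur[1]=np.array(p),Rt;print(name,q.round(2).tolist(),"maxstep",mx.round(3),"err",round(me,4),elbow(q)[1].round(2))
Q=q;C=list(cur)
for yd,pd in ((70,30),(70,0),(45,20),(20,20),(90,10)):
    q=Q;cur[:]=C;print(yd,pd)
    Rt=pose(np.radians(yd),np.radians(pd))
    go("back",[.46,.03,.25],Rt,20);go("left",[.46,.30,.25],Rt,12);go("down",[.46,.30,.06],Rt,8);go("up2",[.52,.29,.06],Rt,8);go("q90",[.50,.21,.06],Rt,8);go("front",[.53,.13,.06],Rt,8);go("shut",[.57,.125,.06],Rt,8)
E
```

```text
23.15 [1.185, 0.923, -0.826, 1.869, -0.93, 1.138, 0.811] [0.5659 0.0135 0.145 ] [[0.031, 0.938, 0.344], [0.085, -0.346, 0.934], [0.996, -0.0, -0.091]] F [ 0.2 -1.3  0.2] 0.747 0.0
top [274.6 171.9] 13 [0.6123 0.1561 0.172 ]
scene [389.3 201.9] 53 [0.6173 0.1542 0.172 ]
70 30
back [1.16, -0.07, -0.91, 1.97, -0.62, 1.23, 0.12] maxstep 0.056 err 0.0 [ 0.4  -0.13  0.54]
left [1.04, -0.11, -1.38, 1.95, -0.63, 0.95, -0.4] maxstep 0.08 err 0.0 [0.4  0.14 0.54]
down [0.53, 0.38, -1.06, 2.14, -0.08, 0.43, -0.72] maxstep 0.113 err 0.0 [0.4  0.14 0.35]
up2 [0.47, 0.47, -0.96, 2.01, -0.01, 0.49, -0.71] maxstep 0.017 err 0.0 [0.46 0.13 0.35]
q90 [0.75, 0.45, -1.09, 2.09, -0.08, 0.53, -0.51] maxstep 0.036 err 0.0 [0.44 0.05 0.35]
front [0.89, 0.51, -1.07, 2.03, -0.06, 0.63, -0.37] maxstep 0.021 err 0.0 [ 0.47 -0.03  0.35]
shut [0.81, 0.57, -1.0, 1.93, -0.01, 0.66, -0.39] maxstep 0.013 err 0.0 [ 0.51 -0.03  0.35]
70 0
back [0.83, 0.01, -0.98, 1.82, 0.01, 1.31, -0.5] maxstep 0.079 err 0.0 [0.46 0.03 0.58]
left [0.24, 0.34, -1.09, 1.61, 0.3, 1.38, -1.23] maxstep 0.066 err 0.0 [0.46 0.3  0.58]
down [0
[... 1668 characters left out ...]
 -1.46, 2.24, -0.98, 0.67, -0.68] maxstep 0.005 err 0.133 [0.35 0.07 0.42]
90 10
back [0.89, 0.01, -0.92, 1.83, -0.17, 1.3, 0.02] maxstep 0.065 err 0.0 [ 0.46 -0.03  0.58]
left [0.39, 0.25, -1.09, 1.69, 0.09, 1.23, -0.7] maxstep 0.067 err 0.0 [0.46 0.24 0.58]
down [0.23, 0.47, -0.95, 1.89, 0.32, 0.87, -0.83] maxstep 0.046 err 0.0 [0.46 0.24 0.39]
up2 [0.22, 0.56, -0.9, 1.77, 0.36, 0.93, -0.78] maxstep 0.017 err 0.0 [0.52 0.23 0.39]
q90 [0.42, 0.48, -0.95, 1.89, 0.29, 0.9, -0.63] maxstep 0.026 err 0.0 [0.5  0.15 0.39]
front [0.55, 0.5, -0.93, 1.86, 0.28, 0.94, -0.47] maxstep 0.021 err 0.0 [0.53 0.07 0.39]
shut [0.51, 0.57, -0.89, 1.75, 0.32, 0.98, -0.46] maxstep 0.013 err 0.0 [0.57 0.07 0.39]
```

Emit:
jog_arm(
  deltas=[
    {"gripper": 0.4, "offset": [0, -0.032, -0.02], "rotation": [0, 0, 0]},
    {"gripper": 0, "offset": [0, -0.032, -0.02], "rotation": [0, 0, 0]},
    {"gripper": 0, "offset": [0, -0.032, -0.02], "rotation": [0, 0, 0]},
    {"gripper": 0, "offset": [0.033, 0, 0], "rotation": [0, 0, 0]},
    {"gripper": 0, "offset": [0.033, 0, 0], "rotation": [0, 0, 0]},
    {"gripper": 0, "offset": [0.033, 0, 0], "rotation": [0, 0, 0]},
    {"gripper": 0, "offset": [0, 0, 0], "rotation": [0, -6.9, 0]},
    {"gripper": 0, "offset": [0, 0, 0], "rotation": [0, -6.9, 0]},
    {"gripper": 0, "offset": [0, 0, 0], "rotation": [0, -6.9, 0]},
    {"gripper": 0, "offset": [0, 0, 0], "rotation": [0, -6.9, 0]},
    {"gripper": 0, "offset": [0, 0, 0], "rotation": [0, -6.9, 0]},
    {"gripper": 0, "offset": [0, 0, 0], "rotation": [0, -6.9, 0]},
    {"gripper": 0, "offset": [0, 0, 0], "rotation": [0, -6.9, 0]},
    {"gripper": 0, "offset": [0, 0, 0], "rotation": [0, -6.7, 0]},
    {"gripper": 0, "offset": [0, 0, 0], "rotation": [0, 0, 0]},
  ],
)

```text
clock: 24.75
position: [0.4586, 0.0071, 0.2507]
ee_rot: [0.789, 0.559, 0.21, -0.147]
ft_force: [0.6, 0.5, 0.6]
grip_width: -0.001
grasp_force: 0.0
```

```bash
cat > g.py <<'E'
from kin import *
import sys
H=np.array([.580,.1985]);Rt=pose(np.radians(70),np.radians(30))
def C(q,r=.062,n=.018): return H+r*np.array([-np.sin(q),-np.cos(q)])+n*np.array([-np.cos(q),np.sin(q)])
def chain(pts,o):
    p=o["position"];Rc=R.from_quat(o["ee_rot"])
    for t in pts: print(np.round(t,3),"tool d",Rc.inv().apply(np.array(t)-p).round(4));p=np.array(t)
E
python3 - <<'E'
from g import *
o=log();delta(o["position"],Rt,o)
s=C(2.25,n=.035);chain([[.46,.2645,.23],[*s,.18],[*s,.055]],o)
E
```

```text
24.75 [1.348, -0.056, -1.047, 1.949, -0.599, 1.257, 0.164] [0.4586 0.0071 0.2507] [[0.288, 0.943, 0.167], [0.82, -0.333, 0.466], [0.495, 0.003, -0.869]] F [0.6 0.5 0.6] -0.001 0.0
delta tool [0. 0. 0.] rot deg [-0.1  0.3  0.6] pitch 29.7
[0.46  0.264 0.23 ] tool d [ 0.2012 -0.0844  0.1382]
[0.554 0.265 0.18 ] tool d [0.0024 0.0882 0.0592]
[0.554 0.265 0.055] tool d [-0.0619 -0.0003  0.1086]
```

Emit:
jog_arm(
  deltas=[
    {"gripper": 0, "offset": [0.0251, -0.0105, 0.0173], "rotation": [0, 0, 0]},
    {"gripper": 0, "offset": [0.0251, -0.0105, 0.0173], "rotation": [0, 0, 0]},
    {"gripper": 0, "offset": [0.0251, -0.0105, 0.0173], "rotation": [0, 0, 0]},
    {"gripper": 0, "offset": [0.0251, -0.0105, 0.0173], "rotation": [0, 0, 0]},
    {"gripper": 0, "offset": [0.0251, -0.0105, 0.0173], "rotation": [0, 0, 0]},
    {"gripper": 0, "offset": [0.0251, -0.0105, 0.0173], "rotation": [0, 0, 0]},
    {"gripper": 0, "offset": [0.0251, -0.0105, 0.0173], "rotation": [0, 0, 0]},
    {"gripper": 0, "offset": [0.0251, -0.0105, 0.0173], "rotation": [0, 0, 0]},
    {"gripper": 0, "offset": [0, 0, 0], "rotation": [0, 0, 0]},
  ],
)

```text
clock: 25.65
position: [0.4594, 0.2649, 0.2294]
ee_rot: [0.789, 0.557, 0.211, -0.151]
ft_force: [-0.4, 0.4, -0.1]
grip_width: 0.0
grasp_force: 0.0
```

```bash
python3 - <<'E'
from g import *
o=log();delta(o["position"],Rt,o)
s=C(2.25,n=.035);chain([[*s,.18],[*s,.055]],o)
E
```

```text
25.65 [1.217, -0.187, -1.43, 1.995, -0.759, 1.003, -0.209] [0.4594 0.2649 0.2294] [[0.29, 0.943, 0.165], [0.815, -0.333, 0.473], [0.501, -0.003, -0.865]] F [-0.4  0.4 -0.1] 0.0 0.0
delta tool [0. 0. 0.] rot deg [-0.4 -0.1  0.4] pitch 30.1
[0.554 0.265 0.18 ] tool d [0.0024 0.0892 0.0582]
[0.554 0.265 0.055] tool d [-0.0626  0.0004  0.1082]
```

Emit:
jog_arm(
  deltas=[
    {"gripper": 0, "offset": [0.0006, 0.0223, 0.0146], "rotation": [0, 0, 0]},
    {"gripper": 0, "offset": [0.0006, 0.0223, 0.0146], "rotation": [0, 0, 0]},
    {"gripper": 0, "offset": [0.0006, 0.0223, 0.0146], "rotation": [0, 0, 0]},
    {"gripper": 0, "offset": [0.0006, 0.0223, 0.0146], "rotation": [0, 0, 0]},
    {"gripper": 0, "offset": [0, 0, 0], "rotation": [0, 0, 0]},
  ],
)

```text
clock: 26.15
position: [0.5288, 0.2535, 0.1906]
ee_rot: [0.793, 0.555, 0.202, -0.15]
ft_force: [-1.0, 1.4, -1.1]
grip_width: 0.004
grasp_force: 0.0
```

```bash
python3 - <<'E'
from g import *
o=log();delta(o["position"],Rt,o)
s=C(2.25,n=.035);chain([[*s,.055]],o)
E
```

```text
26.15 [0.79, 0.334, -1.231, 1.885, -0.099, 0.807, -0.662] [0.5288 0.2535 0.1906] [[0.302, 0.941, 0.153], [0.819, -0.339, 0.463], [0.487, -0.014, -0.873]] F [-1.   1.4 -1.1] 0.004 0.0
delta tool [0. 0. 0.] rot deg [-0.8  0.8 -0.2] pitch 29.2
[0.554 0.265 0.055] tool d [-0.0493  0.0216  0.1274]
```

Emit:
jog_arm(
  deltas=[
    {"gripper": 0, "offset": [0.0166, 0.0198, 0.009], "rotation": [0, 0, 0]},
    {"gripper": 0, "offset": [0, 0, 0], "rotation": [0, 0, 0]},
    {"gripper": 0, "offset": [-0.0162, 0, 0.0284], "rotation": [0, 0, 0]},
    {"gripper": 0, "offset": [-0.0162, 0, 0.0284], "rotation": [0, 0, 0]},
    {"gripper": 0, "offset": [0, 0, 0], "rotation": [0, 0, 0]},
  ],
)

```text
clock: 26.65
position: [0.5497, 0.263, 0.1246]
ee_rot: [0.793, 0.556, 0.2, -0.149]
ft_force: [-0.8, -0.4, -1.1]
grip_width: 0.001
grasp_force: 0.0
```

```bash
python3 - <<'E'
from g import *
o=log();delta(o["position"],Rt,o)
s=C(2.25,n=.035);chain([[*s,.055]],o)
E
```

```text
26.65 [0.62, 0.466, -1.094, 1.892, 0.039, 0.689, -0.73] [0.5497 0.263  0.1246] [[0.303, 0.941, 0.152], [0.822, -0.339, 0.458], [0.483, -0.013, -0.876]] F [-0.8 -0.4 -1.1] 0.001 0.0
delta tool [0. 0. 0.] rot deg [-0.8  1.1 -0.2] pitch 28.9
[0.554 0.265 0.055] tool d [-0.031   0.0042  0.0623]
```

Emit:
jog_arm(
  deltas=[
    {"gripper": 0, "offset": [-0.0103, 0.0014, 0.0208], "rotation": [0, 0, 0]},
    {"gripper": 0, "offset": [-0.0103, 0.0014, 0.0208], "rotation": [0, 0, 0]},
    {"gripper": 0, "offset": [-0.0103, 0.0014, 0.0208], "rotation": [0, 0, 0]},
    {"gripper": 0, "offset": [0, 0, 0], "rotation": [0, 0, 0]},
  ],
)

```text
clock: 27.05
position: [0.5565, 0.2657, 0.0581]
ee_rot: [0.793, 0.555, 0.202, -0.148]
ft_force: [-0.9, -0.0, -0.8]
grip_width: 0.004
grasp_force: 0.0
```

```bash
python3 - <<'E'
from g import *
o=log()
chain([[*C(q,n=.018),.055] for q in np.arange(2.25,-.01,-.15)],o)
E
```

```text
27.05 [0.523, 0.568, -0.991, 1.921, 0.124, 0.564, -0.753] [0.5565 0.2657 0.0581] [[0.301, 0.941, 0.156], [0.821, -0.339, 0.459], [0.485, -0.01, -0.875]] F [-0.9 -0.  -0.8] 0.004 0.0
[0.543 0.251 0.055] tool d [-0.0172 -0.0077 -0.0059]
[0.536 0.245 0.055] tool d [-0.0073 -0.005  -0.004 ]
[0.529 0.238 0.055] tool d [-0.0078 -0.0037 -0.0043]
[0.524 0.23  0.055] tool d [-0.0082 -0.0023 -0.0045]
[0.52  0.221 0.055] tool d [-0.0084 -0.0009 -0.0047]
[0.517 0.212 0.055] tool d [-0.0084  0.0006 -0.0047]
[0.516 0.202 0.055] tool d [-0.0083  0.002  -0.0046]
[0.516 0.193 0.055] tool d [-0.0079  0.0034 -0.0044]
[0.517 0.183 0.055] tool d [-0.0074  0.0047 -0.0041]
[0.52  0.174 0.055] tool d [-0.0067  0.0059 -0.0038]
[0.525 0.165 0.055] tool d [-0.0058  0.007  -0.0033]
[0.53  0.157 0.055] tool d [-0.0048  0.0079 -0.0028]
[0.537 0.151 0.055] tool d [-0.0037  0.0087 -0.0022]
[0.544 0.145 0.055] tool d [-0.0025  0.0092 -0.0015]
[0.553 0.14  0.055] tool d [-0.0013  0.0095 -0.0008]
[0.562 0.137 0.055] tool d [-0.      0.0097 -0.0001]
```

Emit:
jog_arm(
  deltas=[
    {"gripper": 0, "offset": [-0.0086, -0.0038, -0.003], "rotation": [0, 0, 0]},
    {"gripper": 0, "offset": [-0.0086, -0.0038, -0.003], "rotation": [0, 0, 0]},
    {"gripper": 0, "offset": [-0.0073, -0.005, -0.004], "rotation": [0, 0, 0]},
    {"gripper": 0, "offset": [-0.0078, -0.0037, -0.0043], "rotation": [0, 0, 0]},
    {"gripper": 0, "offset": [-0.0082, -0.0023, -0.0045], "rotation": [0, 0, 0]},
    {"gripper": 0, "offset": [-0.0084, -0.0009, -0.0047], "rotation": [0, 0, 0]},
    {"gripper": 0, "offset": [-0.0084, 0.0006, -0.0047], "rotation": [0, 0, 0]},
    {"gripper": 0, "offset": [-0.0083, 0.002, -0.0046], "rotation": [0, 0, 0]},
    {"gripper": 0, "offset": [0, 0, 0], "rotation": [0, 0, 0]},
  ],
)

```text
clock: 27.95
position: [0.5172, 0.2016, 0.0564]
ee_rot: [0.793, 0.555, 0.204, -0.146]
ft_force: [-0.3, 0.9, -0.2]
grip_width: 0.002
grasp_force: 0.1
```

```bash
python3 - <<'E'
from g import *
o=log();delta([.516,.202,.055],Rt,o)
chain([[*C(q,n=.018),.055] for q in np.arange(1.2,-.01,-.15)],o)
E
```

```text
27.95 [0.768, 0.518, -1.108, 2.044, 0.062, 0.563, -0.611] [0.5172 0.2016 0.0564] [[0.301, 0.94, 0.161], [0.821, -0.341, 0.458], [0.486, -0.006, -0.874]] F [-0.3  0.9 -0.2] 0.002 0.1
delta tool [-0.0007 -0.0013  0.0012] rot deg [-0.3  1.  -0.1] pitch 29.0
[0.516 0.193 0.055] tool d [-0.0083  0.0016 -0.0031]
[0.517 0.183 0.055] tool d [-0.0074  0.0047 -0.0041]
[0.52  0.174 0.055] tool d [-0.0067  0.0059 -0.0037]
[0.525 0.165 0.055] tool d [-0.0058  0.007  -0.0033]
[0.53  0.157 0.055] tool d [-0.0048  0.0079 -0.0027]
[0.537 0.151 0.055] tool d [-0.0037  0.0087 -0.0021]
[0.544 0.145 0.055] tool d [-0.0025  0.0092 -0.0015]
[0.553 0.14  0.055] tool d [-0.0013  0.0096 -0.0008]
[0.562 0.136 0.055] tool d [-0.0001  0.0097 -0.0001]
```

Emit:
jog_arm(
  deltas=[
    {"gripper": 0, "offset": [-0.0083, 0.0016, -0.004], "rotation": [0, 0, 0]},
    {"gripper": 0, "offset": [-0.0074, 0.0047, -0.0041], "rotation": [0, 0, 0]},
    {"gripper": 0, "offset": [-0.0067, 0.0059, -0.0037], "rotation": [0, 0, 0]},
    {"gripper": 0, "offset": [-0.0058, 0.007, -0.0033], "rotation": [0, 0, 0]},
    {"gripper": 0, "offset": [-0.0048, 0.0079, -0.0027], "rotation": [0, 0, 0]},
    {"gripper": 0, "offset": [-0.0037, 0.0087, -0.0021], "rotation": [0, 0, 0]},
    {"gripper": 0, "offset": [0, 0, 0], "rotation": [0, 0, 0]},
  ],
)

```text
clock: 28.65
position: [0.538, 0.1506, 0.0555]
ee_rot: [0.793, 0.555, 0.204, -0.147]
ft_force: [-0.1, -0.4, -0.3]
grip_width: -0.001
grasp_force: 0.0
```

```bash
python3 - <<'E'
from g import *
o=log()
chain([[*C(q,n=.018),.055] for q in (.3,.15,0)],o)
E
```

```text
28.65 [0.856, 0.564, -1.101, 2.001, 0.074, 0.623, -0.518] [0.538  0.1506 0.0555] [[0.301, 0.94, 0.161], [0.82, -0.341, 0.459], [0.486, -0.006, -0.874]] F [-0.1 -0.4 -0.3] -0.001 0.0
[0.544 0.145 0.055] tool d [-0.0033  0.0081 -0.0013]
[0.553 0.14  0.055] tool d [-0.0013  0.0096 -0.0008]
[0.562 0.136 0.055] tool d [-0.0001  0.0097 -0.0001]
```

Continue to the shut position, then step on until there is contact with the stop.

Emit:
jog_arm(
  deltas=[
    {"gripper": 0, "offset": [-0.0033, 0.0081, -0.0013], "rotation": [0, 0, 0]},
    {"gripper": 0, "offset": [-0.0013, 0.0096, -0.0008], "rotation": [0, 0, 0]},
    {"gripper": 0, "offset": [0, 0.006, 0], "rotation": [0, 0, 0]},
    {"gripper": 0, "offset": [0, 0, 0], "rotation": [0, 0, 0]},
  ],
)

```text
clock: 29.05
position: [0.5583, 0.1389, 0.0551]
ee_rot: [0.793, 0.555, 0.204, -0.147]
ft_force: [0.3, 0.9, 0.0]
grip_width: 0.002
grasp_force: 0.0
```

Emit:
jog_arm(
  deltas=[
    {"gripper": 0, "offset": [0.0003, 0.0028, 0.0005], "rotation": [0, 0, 0]},
    {"gripper": 0, "offset": [0, 0, 0], "rotation": [0, 0, 0]},
  ],
)

```text
clock: 29.25
position: [0.5601, 0.139, 0.0548]
ee_rot: [0.792, 0.556, 0.204, -0.147]
ft_force: [-0.3, 0.3, -0.5]
grip_width: 0.004
grasp_force: 0.0
```

```bash
python3 - <<'E'
from g import *
log()
for n in("top","scene"):
    im=imaging.camera(n);cv2.imwrite(f"pics/{n}_g.png",im);h=cv2.cvtColor(im,cv2.COLOR_BGR2HSV)
    m=cv2.inRange(h,(18,120,70),(34,255,255));k,l,st,ce=cv2.connectedComponentsWithStats(m)
    for i in range(1,k):
        p=onz(n,*ce[i],.172)
        if np.hypot(*(p-[.616,.157,0])[:2])<.06: print(n,ce[i].round(1),st[i,4],p.round(4))
E
```

```text
29.25 [0.834, 0.6, -1.069, 1.945, 0.096, 0.652, -0.506] [0.5601 0.139  0.0548] [[0.299, 0.941, 0.16], [0.821, -0.339, 0.459], [0.486, -0.006, -0.874]] F [-0.3  0.3 -0.5] 0.004 0.0
top [274.6 171.9] 11 [0.6124 0.156  0.172 ]
scene [389.5 201.6] 51 [0.6168 0.1553 0.172 ]
```

Emit:
jog_arm(
  deltas=[
    {"gripper": 0, "offset": [0.0009, 0.0028, 0.0005], "rotation": [0, 0, 0]},
    {"gripper": 0, "offset": [0, 0, 0], "rotation": [0, 0, 0]},
  ],
)

```text
clock: 29.55
position: [0.5619, 0.139, 0.0542]
ee_rot: [0.792, 0.556, 0.203, -0.148]
ft_force: [-5.2, -1.7, 2.6]
grip_width: -0.001
grasp_force: 2.8
```

Emit:
jog_arm(
  deltas=[
    {"gripper": 0, "offset": [0.0009, 0.0028, 0.0005], "rotation": [0, 0, 0]},
    {"gripper": 0, "offset": [0, 0, 0], "rotation": [0, 0, 0]},
  ],
)

```text
clock: 29.75
position: [0.5625, 0.1392, 0.0533]
ee_rot: [0.792, 0.557, 0.2, -0.149]
ft_force: [-16.4, -5.2, 9.0]
grip_width: 0.004
grasp_force: 8.1
```

Emit:
jog_arm(
  deltas=[
    {"gripper": 0, "offset": [0.0006, 0.0019, 0.0003], "rotation": [0, 0, 0]},
    {"gripper": 0, "offset": [0, 0, 0], "rotation": [0, 0, 0]},
  ],
)

```text
clock: 29.95
position: [0.5628, 0.1394, 0.0526]
ee_rot: [0.792, 0.557, 0.199, -0.149]
ft_force: [-23.9, -7.4, 13.0]
grip_width: -0.003
grasp_force: 11.7
```

Emit:
jog_arm(
  deltas=[
    {"gripper": 0, "offset": [-0.002, -0.0066, -0.0011], "rotation": [0, 0, 0]},
    {"gripper": 0, "offset": [-0.003, -0.0094, -0.0016], "rotation": [0, 0, 0]},
    {"gripper": 0, "offset": [-0.006, -0.0188, -0.0032], "rotation": [0, 0, 0]},
    {"gripper": 0, "offset": [-0.006, -0.0188, -0.0032], "rotation": [0, 0, 0]},
    {"gripper": 0, "offset": [0.0097, 0, -0.0175], "rotation": [0, 0, 0]},
    {"gripper": 0, "offset": [0.0097, 0, -0.0175], "rotation": [0, 0, 0]},
    {"gripper": 0, "offset": [0, 0, 0], "rotation": [0, 0, 0]},
    {"gripper": 0, "offset": [0, 0, 0], "rotation": [0, 0, 0]},
  ],
)

```text
clock: 30.75
position: [0.5114, 0.1383, 0.0947]
ee_rot: [0.793, 0.556, 0.204, -0.146]
ft_force: [0.0, -0.4, -0.7]
grip_width: -0.003
grasp_force: 0.0
```

```bash
python3 - <<'E'
from g import *
log()
for n in("top","scene"):
    im=imaging.camera(n);cv2.imwrite(f"pics/{n}_h.png",im);h=cv2.cvtColor(im,cv2.COLOR_BGR2HSV)
    m=cv2.inRange(h,(18,120,70),(34,255,255));k,l,st,ce=cv2.connectedComponentsWithStats(m)
    for i in range(1,k):
        p=onz(n,*ce[i],.172)
        if np.hypot(*(p-[.616,.157,0])[:2])<.06: print(n,ce[i].round(1),st[i,4],p.round(4))
# gate check in scene: dark-grey (low saturation) pixels along the shut and along the open gate lines
im=cv2.cvtColor(cv2.imread("pics/scene_h.png"),cv2.COLOR_BGR2HSV);im0=cv2.cvtColor(cv2.imread("pics/scene0.png"),cv2.COLOR_BGR2HSV)
for q in(0,.1,.2,.4,2.25):
    v=[];v0=[]
    for r in np.arange(.01,.09,.01):
        u=np.rint(proj("scene",[*C(q,r,0),.064])).astype(int);v.append(int(im[u[1],u[0],1]));v0.append(int(im0[u[1],u[0],1]))
    print(q,"S now",v,"S start",v0)
E
```

```text
30.75 [1.021, 0.472, -1.236, 2.04, -0.011, 0.694, -0.463] [0.5114 0.1383 0.0947] [[0.299, 0.94, 0.161], [0.821, -0.34, 0.458], [0.486, -0.005, -0.874]] F [ 0.  -0.4 -0.7] -0.003 0.0
top [274.6 171.9] 14 [0.6126 0.156  0.172 ]
scene [389.1 201.9] 57 [0.6173 0.1538 0.172 ]
0 S now [44, 50, 55, 60, 64, 67, 47, 54] S start [172, 171, 175, 176, 177, 176, 108, 168]
0.1 S now [43, 50, 56, 90, 125, 150, 155, 150] S start [171, 171, 176, 176, 178, 174, 173, 176]
0.2 S now [44, 47, 57, 160, 174, 177, 177, 173] S start [170, 172, 177, 176, 178, 176, 174, 175]
0.4 S now [44, 47, 102, 176, 176, 177, 177, 176] S start [170, 174, 177, 173, 177, 175, 177, 175]
2.25 S now [126, 171, 180, 167, 172, 172, 172, 170] S start [88, 67, 65, 65, 55, 52, 65, 30]
```

The gate lies along the shut line (q of about 0), the bottle is at about (0.615,0.155), and the robot touches nothing. I'll hand it in.

```bash
python3 -c "
from workcell import workorder
print(workorder.hand_in())"
```

```text
the job is handed in; nothing more can be done
None
```

The job is handed in, but no verdict came back: the bottle stands in the bracket about 2 mm from the estimated seat point, the gate is shut to its stop, and the robot has backed clear, at about 31 s of the 72 s; I did not re-measure the bystanders.

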